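# Strip the modules off a parked lab robot

## Robot

A 6-joint arm with a two-finger parallel gripper is mounted at the origin on the work surface. World frame = base frame: x ahead of the robot, y to its left, z up, the work surface at z = 0. Lengths are in m, angles in rad, forces in N, time in s.
With the tool pointing down it reaches from about 0.35 to 0.775 m from the base axis. Payload 7.3 kg.
Tool frame: the origin (TCP) lies at the very end of the fingers, on their centre line; the grasp point (between the pads) lies 19 mm behind it (robot.hold_point_z is the distance from the TCP to the grasp point, in m); y points along the fingers, z is the direction in which the jaws open and shut, and the axes are right-handed (so a half turn about y gives the same grasp; the last joint's range is limited). The gripper opens to 92 mm and grips with 3 to 60 N. Pads are 19 mm wide; open, the fingers measure 130 mm over their backs; the gripper's body (75 mm by 190 mm) begins 47 mm behind the grasp point.
Start: joints at [-0.146, 0.342, 1.524, -0, 1.275, -0.146], TCP at [0.525, 0, 0.198] pointing down, gripper open.
Joint ranges: [-2.53, 2.53], [-0.77, 2.02], [0.04, 2.7], [-1, 4.14], [0.28, 2.66], [-3.11, 3.11]. Speed limits (rad/s): [2.57, 2.57, 3.14, 3.14, 3.14, 3.14].

## Interface

Orientations are given as [roll, pitch, yaw] about the fixed x, y, z axes, in that order (R = Rz(yaw) Ry(pitch) Rx(roll)).
In Python, from cell import robot gives the robot as it stands.
- The arm moves only by the shell command python3 -m crank 'ROWS' [OPENING] [FORCE]. ROWS is a JSON object of lists of equal length, an entry for each row: "xyz": the shift along the tool's x, y, z in cm, a list of three; "roll": the turn about the tool's y in degrees. A call has 1 to 20 rows; each row shifts and turns the commanded pose from where the row before left it, along the tool's axes as they then stand; what a row does not reach is not made up. A row lasts 1/10 s, in which the tool goes at most 50 mm and 8.59 degrees, less where a joint would pass 70% of its speed; a pose out of reach is approached as far as the arm can. A call is refused whole if a number of a shift passes 5 or a number of a turn 8.59, either way. A call with a gripper value outside its range is refused whole. OPENING is the gripper command: -1 is fully open, 1 is shut, values between are in proportion, set as the call begins (- or left out, the last holds). The fingers move at their own pace and stop on an object; FORCE is the grip in N (left out, the last holds). Time passes only in rows, so rows that do not move let the fingers close. It gives the time, the measured TCP pose, the force and the opening at its end, in the units of the state.
- robot.observe(): the state, without advancing time (a new reading comes with each control period).
- robot.read_camera(name): name is "scene" or "side" or "wrist"; returns the picture (480x640x3 uint8, red, green, blue); there is no depth.
- robot.calibration(name): a dict with "intrinsics" (3x3 intrinsics, pixels), "pose" (4x4, takes a point from camera to world coordinates). Camera axes: x right, y down, z forward; pixel columns grow to the right and rows downward; lengths in m; the calibration is good to about 2 mm. A picture is of the moment at which its call begins: read the wrist's pose just before it. calibration takes no time and is no camera call; for the wrist camera it gives the pose at the moment of the call.
- robot.hand_in(): hands the job in, once; it reports no verdict.
The state is a dict: "time": time; "qpos": joint angles; "qvel": joint speeds; "joint_efforts": joint torques, N m; "tool_pos": TCP position; "tool_rot": TCP orientation; "contact_force": force on the tool from outside, world axes, zero at the start; "torque": the same for the moment, N m; "opening": finger opening in m.
Only numpy, scipy, OpenCV 4.12 (cv2) and the standard library are available. Lean on these libraries where they do the work, as an engineer would, in place of code of your own. Each camera call takes 0.05 s, during which the arm holds its last target.

## Task

Take the stack of four modules off the parked robot's round deck, one at a time from the top down, and set each one in the low tray made to its shape and size: first the round scanner, then the small I/O box, then the ribbed computer, then the long battery. Each must end upright, lying flat on its tray's floor inside the rim, lengthwise with the tray (either way round), and stay there. Never let a module tip over, and leave the white mug alone.

Things in the scene. Friction and masses are not known exactly. Their poses are not given: they have to be found in the camera images.
- scanner_mid (a point): Round laser scanner, top of the stack: black upright cylinder, 44 mm diameter, 40 mm high, 0.16 kg, amber window band, small steel disc on top. It stands loose on the I/O box. Point: the middle of the body, half-way up; z up.
- iobox_mid (a point): I/O box, second from the top: plain grey plastic box 80 x 50 mm, 36 mm high, 0.15 kg, four little screws on top. It lies loose across the computer. Point: the middle of the body, half-way up; z up, x along the length (either way round is alike).
- computer_mid (a point): Computer, third from the top: aluminium box with dark ribs across its top, 110 x 58 mm, 36 mm high, 0.3 kg. It lies loose across the battery. Point: the middle of the body, half-way up; z up, x along the length (either way round is alike).
- battery_mid (a point): Battery pack, bottom of the stack: black box with a grey band near each end, 150 x 64 mm, 36 mm high, 0.45 kg. It lies loose on the round deck, whose top is 60 mm above the table. Point: the middle of the body, half-way up; z up, x along the length (either way round is alike).
- scanner_nest: Round aluminium tray for the scanner, fixed to the table: floor 4 mm above the table, rim 6 mm higher than the floor (10 mm above the table) and 7 mm thick. Inside diameter 62 mm (9 mm of room all round), outside diameter 76 mm. Origin on the table under its centre, z up.
- iobox_nest: White plastic tray for the I/O box, smallest of the three oblong trays, fixed to the table: floor 4 mm above the table, rim 6 mm higher than the floor (10 mm above the table) and 6 mm thick. Inside 98 x 68 mm (9 mm of room all round the thing it is for), outside 110 x 80 mm. Origin on the table under its centre, z up, x along its length.
- computer_nest: Steel tray with three rubber strips for the computer, the middle-sized oblong tray, fixed to the table: floor 4 mm above the table, rim 6 mm higher than the floor (10 mm above the table) and 6 mm thick. Inside 128 x 76 mm (9 mm of room all round the thing it is for), outside 140 x 88 mm. Origin on the table under its centre, z up, x along its length.
- battery_nest: Black tray with two brass contacts on its floor for the battery, the longest oblong tray, fixed to the table: floor 4 mm above the table, rim 6 mm higher than the floor (10 mm above the table) and 6 mm thick. Inside 168 x 82 mm (9 mm of room all round the thing it is for), outside 180 x 94 mm. Origin on the table under its centre, z up, x along its length.
- rover: The parked wheeled robot, fixed: a round black body with a round grey deck 170 mm in diameter, deck top 60 mm above the table; the stack stands at the middle of the deck (its top is 208 mm above the table). Origin on the table under the deck's centre, z up.
- mug: White mug, a bystander, loose: 72 mm wide at the rim, 75 mm high, handle on one side. Origin at the centre of its underside. Other bystanders near the trays are lower than 30 mm.
There are look-alikes about, which are no part of the job. Leave any yellow look-alike of the part that bears iobox_mid alone. What is shaped like the iobox_nest but yellow is not meant.

How it is judged:
On the way, in this order (a step that is already met when the one before it is completed fails the run):
1. the round scanner lies released in its own tray (horizontal distance between scanner_mid and scanner_nest below 0.014 m and z of scanner_mid in the frame of scanner_nest between 0.021 and 0.027 m and angle between scanner_mid's own z axis and vertical below 0.06 rad and linear speed of scanner below 0.02 m/s and angular speed of scanner below 0.2 rad/s and contact force between the fingers and scanner below 0.1 N), for 0.2 s.
2. the small grey I/O box lies released in its own tray (horizontal distance between iobox_mid and iobox_nest below 0.014 m and z of iobox_mid in the frame of iobox_nest between 0.019 and 0.025 m and angle between iobox_mid's own z axis and vertical below 0.06 rad and linear speed of iobox below 0.02 m/s and angular speed of iobox below 0.2 rad/s and angle between the x axis of iobox_mid and the x axis of iobox_nest, either way round below 0.25 rad and contact force between the fingers and iobox below 0.1 N), for 0.2 s.
3. the ribbed computer lies released in its own tray (horizontal distance between computer_mid and computer_nest below 0.014 m and z of computer_mid in the frame of computer_nest between 0.019 and 0.025 m and angle between computer_mid's own z axis and vertical below 0.06 rad and linear speed of computer below 0.02 m/s and angular speed of computer below 0.2 rad/s and angle between the x axis of computer_mid and the x axis of computer_nest, either way round below 0.25 rad and contact force between the fingers and computer below 0.1 N), for 0.2 s.
4. the long battery lies released in its own tray (horizontal distance between battery_mid and battery_nest below 0.014 m and z of battery_mid in the frame of battery_nest between 0.019 and 0.025 m and angle between battery_mid's own z axis and vertical below 0.06 rad and linear speed of battery below 0.02 m/s and angular speed of battery below 0.2 rad/s and angle between the x axis of battery_mid and the x axis of battery_nest, either way round below 0.25 rad and contact force between the fingers and battery below 0.1 N), for 0.2 s.
At the end, for the whole second after the job is handed in: Each module lies in its own tray: its centre within 14 mm (horizontally) of the tray's centre, standing on the tray's floor (height within 3 mm), tilted less than 0.06 rad, the three boxes lengthwise with their trays within 0.25 rad (either way round), and all at rest (horizontal distance between scanner_mid and scanner_nest below 0.014 m and z of scanner_mid in the frame of scanner_nest between 0.021 and 0.027 m and angle between each of scanner_mid, iobox_mid, computer_mid, battery_mid's own z axis and vertical below 0.06 rad and linear speed of each of scanner, iobox, computer, battery below 0.02 m/s and angular speed of each of scanner, iobox, computer, battery below 0.2 rad/s and horizontal distance between iobox_mid and iobox_nest below 0.014 m and z of iobox_mid in the frame of iobox_nest between 0.019 and 0.025 m and angle between the x axis of iobox_mid and the x axis of iobox_nest, either way round below 0.25 rad and horizontal distance between computer_mid and computer_nest below 0.014 m and z of computer_mid in the frame of computer_nest between 0.019 and 0.025 m and angle between the x axis of computer_mid and the x axis of computer_nest, either way round below 0.25 rad and horizontal distance between battery_mid and battery_nest below 0.014 m and z of battery_mid in the frame of battery_nest between 0.019 and 0.025 m and angle between the x axis of battery_mid and the x axis of battery_nest, either way round below 0.25 rad); the robot touches nothing.
It fails at once if a module is tipped by more than 0.5 rad (angle between any of scanner_mid, iobox_mid, computer_mid, battery_mid's own z axis and vertical above 0.5 rad).
It fails at once if the mug is moved by more than 20 mm (distance of mug from where it was at the start of the episode above 0.02 m).
It also fails if it takes over 128 s, if anything falls off the work surface, if the arm or the gripper's body presses on something with over 40 N, if the wrist force passes 120 N, or if a joint passes its speed limit or range.

## Working session

There is one attempt and no reset: what is moved stays moved. The work goes in short steps, Python scripts to look and compute and a shell command to move; the robot and the scene stay as the last step left them, time stands still between calls to the robot, and variables do not carry over. Pictures are saved under pics/ and viewed, and the job is handed in when it is done.

```bash
ls; mkdir -p pics
python3 - <<'E'
from cell import robot
import cv2
print(robot.observe())
for n in ["scene","side","wrist"]:
    c=robot.calibration(n);print(n,c["intrinsics"].tolist() if hasattr(c["intrinsics"],'tolist') else c["intrinsics"]);print(c["pose"])
    im=robot.read_camera(n);cv2.imwrite(f"pics/{n}0.png",im[:,:,::-1])
print(robot.hold_point_z)
E
```

```text
pics
{'time': 0.0, 'qpos': array([-1.45986306e-01,  3.42739915e-01,  1.52500927e+00,  7.72249129e-06,
        1.27538985e+00, -1.46039260e-01]), 'qvel': array([-7.32242985e-04, -8.55808566e-04, -3.49984919e-05, -8.27577576e-04,
       -3.78471797e-04,  1.03417190e-03]), 'joint_efforts': array([ 7.61924657e-04, -4.31245601e+01, -2.44219762e+01,  7.17750052e-02,
        5.59406646e-02, -1.04314388e-04]), 'tool_pos': array([5.24555658e-01, 9.73687726e-05, 1.97538777e-01]), 'tool_rot': array([-1.57232516e+00,  2.32335002e-04, -1.57074580e+00]), 'contact_force': array([-0.26631365, -0.56603511, -0.20442646]), 'torque': array([-0.02484254, -0.00078206, -0.04353169]), 'opening': 0.09168366142742636}
scene [[487.3642898354089, 0.0, 317.33136050490805], [0.0, 487.3642898354089, 246.8342558021321], [0.0, 0.0, 1.0]]
[[-0.59845724  0.65111854 -0.46679073  1.00342978]
 [ 0.8011477   0.48882215 -0.34527566  0.36155989]
 [ 0.00336226 -0.58060103 -0.81418127  1.0484529 ]
 [ 0.          0.          0.          1.        ]]
side [[504.1452993535518, 0.0, 315.846896939345], [0.0, 504.1452993535518, 238.7778044283622], [0.0, 0.0, 1.0]]
[[ 0.70835967 -0.38982688  0.58843996 -0.20629983]
 [-0.70554769 -0.36657958  0.6064832  -0.75015577]
 [-0.02071338 -0.84478069 -0.53471165  0.76465087]
 [ 0.          0.          0.          1.        ]]
wrist [[373.20256908036407, 0.0, 315.9523469890311], [0.0, 373.20256908036407, 235.68658414916595], [0.0, 0.0, 1.0]]
[[ 9.99997423e-01 -3.03187169e-04 -2.24972990e-03  5.24492821e-01]
 [-9.85702713e-04 -9.50731053e-01 -3.10015312e-01  8.53435706e-02]
 [-2.04489542e-03  3.10016730e-01 -9.50728902e-01  3.85435341e-01]
 [ 0.00000000e+00  0.00000000e+00  0.00000000e+00  1.00000000e+00]]
0.0188
```

View pics/scene0.png

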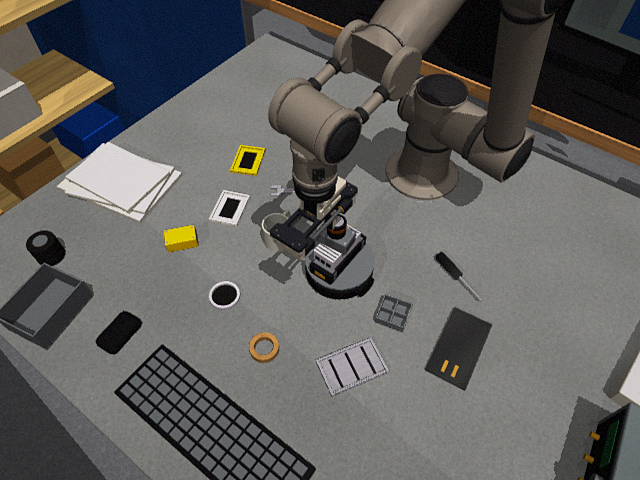

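View pics/side0.png

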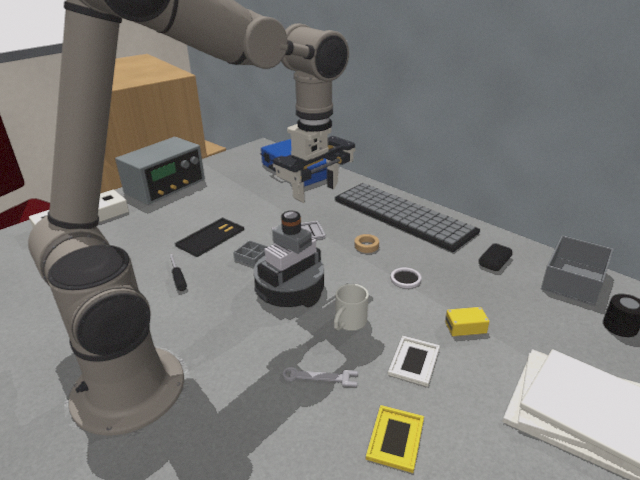

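View pics/wrist0.png

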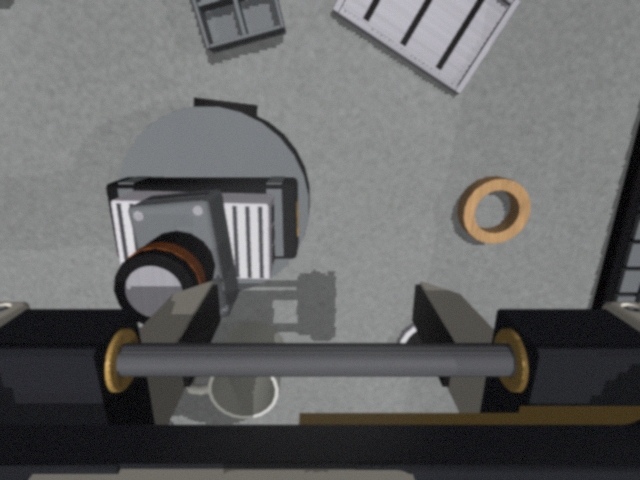

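```bash
cat > h.py <<'E'
import numpy as np, cv2
from cell import robot
def ray(c,u,v):
    K=np.array(c["intrinsics"]);P=np.array(c["pose"])
    d=P[:3,:3]@np.linalg.inv(K)@np.array([u,v,1.0]);return P[:3,3],d
def w(c,u,v,z):
    if isinstance(c,str): c=robot.calibration(c)
    o,d=ray(c,u,v);return (o+d*(z-o[2])/d[2])
def px(c,p):
    if isinstance(c,str): c=robot.calibration(c)
    K=np.array(c["intrinsics"]);P=np.array(c["pose"])
    q=K@(P[:3,:3].T@(np.array(p)-P[:3,3]));return q[:2]/q[2]
def crop(src,dst,x,y,ww,hh,s):
    im=cv2.imread(src)[y:y+hh,x:x+ww];cv2.imwrite(dst,cv2.resize(im,None,fx=s,fy=s,interpolation=cv2.INTER_CUBIC))
E
python3 - <<'E'
from h import *
crop("pics/scene0.png","pics/c1.png",190,180,200,150,4)
crop("pics/scene0.png","pics/c2.png",310,270,200,150,4)
crop("pics/side0.png","pics/c3.png",240,200,200,150,4)
crop("pics/side0.png","pics/c4.png",330,250,160,150,4)
E
```

```text
(no output)
```

View pics/c1.png

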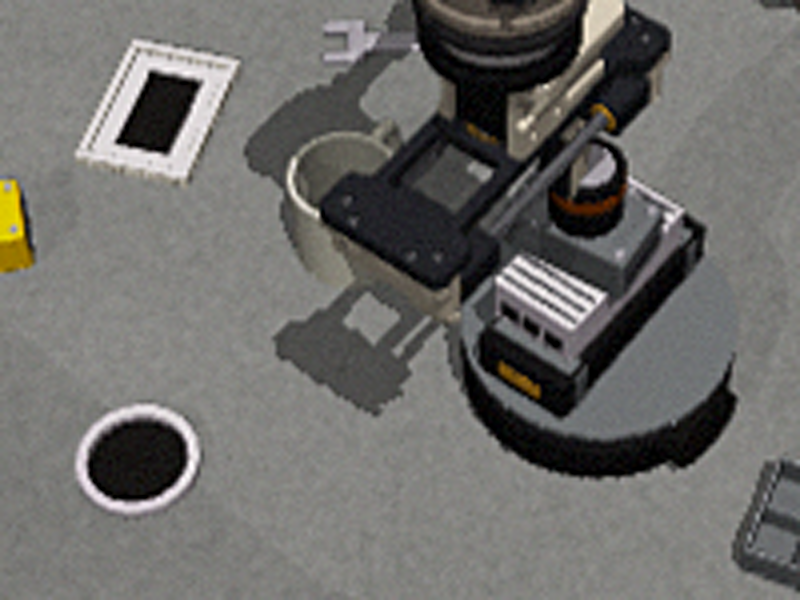

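View pics/c2.png

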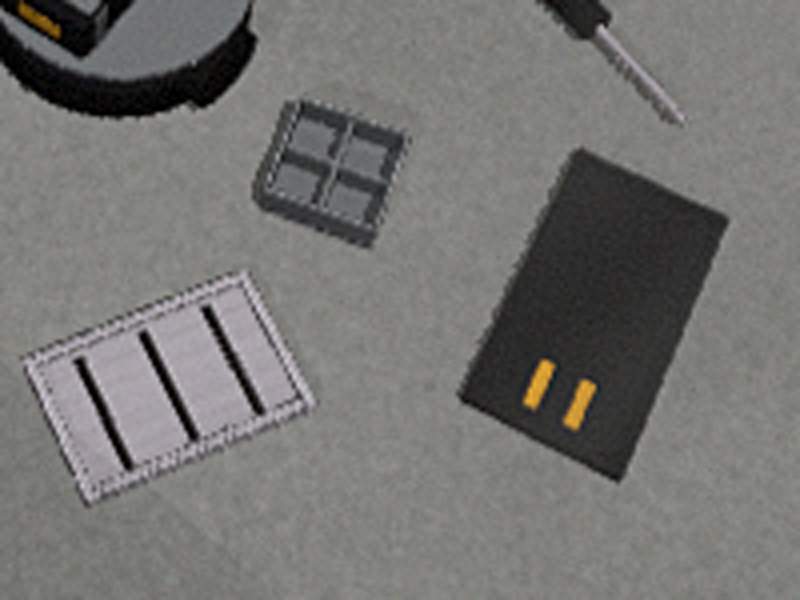

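View pics/c3.png

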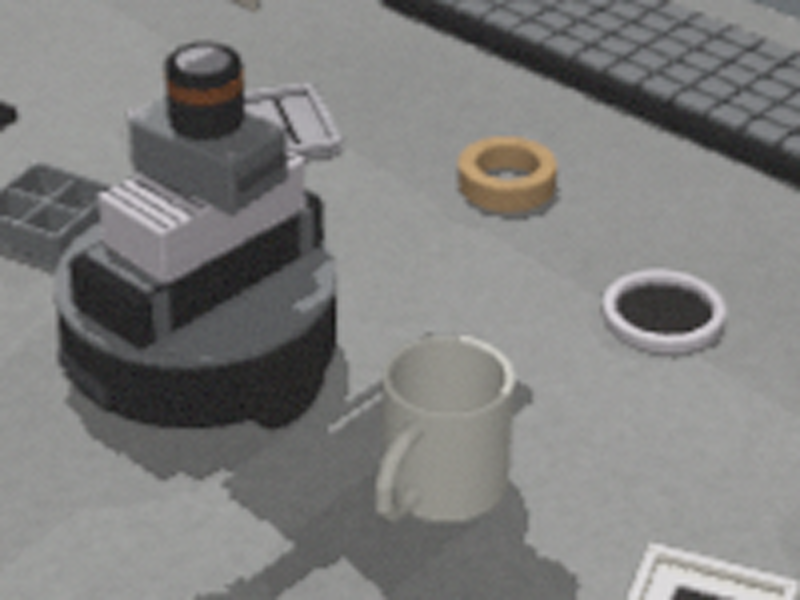

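View pics/c4.png

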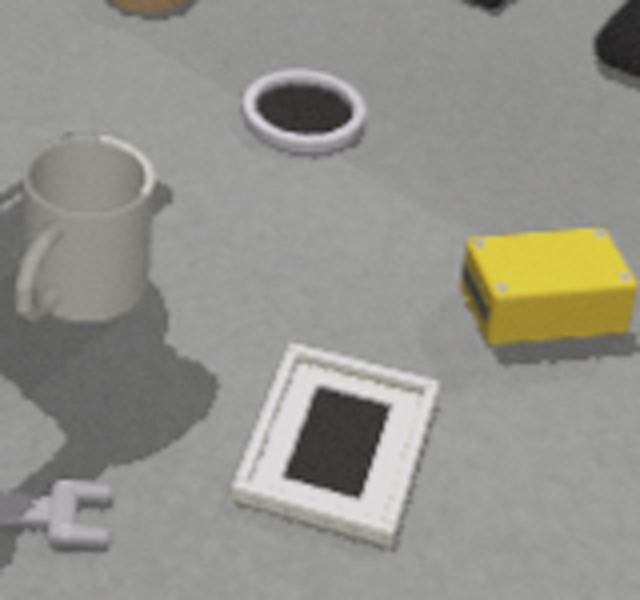

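Run:
```python
from h import *
def tray(name,c,pts,ox,oy,s=4,z=.01):
    P=np.array([w(c,ox+a/s,oy+b/s,z)[:2] for a,b in pts]);m=P.mean(0)
    e=[P[(i+1)%4]-P[i] for i in range(4)]
    L=[np.linalg.norm(x) for x in e]
    i=0 if L[0]+L[2]>L[1]+L[3] else 1
    d=e[i]-e[i+2];print(name,c,m.round(4),"len",np.round(L,3),"yaw",np.degrees(np.arctan2(d[1],d[0])).round(1)%180)
tray("io","scene",[(135,42),(241,62),(185,180),(78,157)],190,180)
tray("io","side",[(292,345),(438,382),(392,530),(235,490)],330,250)
tray("comp","scene",[(245,272),(315,403),(88,503),(24,358)],310,270)
tray("batt","scene",[(578,150),(728,218),(620,482),(460,398)],310,270)
print("ring",w("scene",190+139/4,180+457/4,.01),w("side",330+304/4,250+108/4,.01))
print("mug top",w("side",330+91/4,250+178/4,.075),w("scene",190+345/4,180+175/4,.075))
print("scanner",w("side",240+205/4,200+64/4,.208))
print("deck",w("scene",190+600/4,180+330/4,.06),w("side",240+196/4,200+280/4,.06))
c=robot.calibration("wrist")
print("wr scanner",w(c,153,290,.208))
for n,p,z in [("io",[(131,200),(203,192),(218,198)],.168),("comp",[(112,200),(272,203),(270,278),(119,263)],.132),("bat",[(110,183),(297,178),(297,255)],.096),("deck",[(120,190),(308,190),(212,107)],.06)]:
    print(n,[w(c,a,b,z)[:2].round(3).tolist() for a,b in p])
```

```text
io scene [ 0.4453 -0.3534] len [0.079 0.11  0.077 0.108] yaw 21.8
io side [ 0.4421 -0.3612] len [0.077 0.107 0.077 0.11 ] yaw 22.0
comp scene [0.6217 0.1779] len [0.086 0.139 0.089 0.138] yaw 149.9
batt scene [0.4373 0.3487] len [0.093 0.182 0.093 0.18 ] yaw 6.6
ring [ 0.65808595 -0.17465427  0.01      ] [ 0.65243395 -0.18332277  0.01      ]
mug top [ 0.44786599 -0.1867798   0.075     ] [ 0.45027364 -0.17771058  0.075     ]
scanner [ 0.43567906 -0.01159629  0.208     ]
deck [0.44112125 0.01458189 0.06      ] [ 0.42697414 -0.00290074  0.06      ]
wr scanner [ 0.43844148 -0.00255514  0.208     ]
io [[0.414, 0.037], [0.457, 0.042], [0.466, 0.038]]
comp [[0.383, 0.029], [0.493, 0.027], [0.49, -0.03], [0.38, -0.018]]
bat [[0.363, 0.034], [0.509, 0.038], [0.508, -0.026]]
deck [[0.351, 0.022], [0.517, 0.022], [0.438, 0.091]]
```

```bash
python3 -m crank '{"xyz":[[0,-3,0],[0,-3,0],[0,-3,0],[1.5,-1,-1.7],[1.5,0,-1.7],[1.5,0,-1.7],[1.5,0,-1.7],[1,0,-1.7],[0,0,0],[0,0,0]],"roll":[0,0,0,0,0,0,0,0,0,0]}'
cat >> h.py <<'E'
def snap(n,tag):
    c=robot.calibration(n);im=robot.read_camera(n);cv2.imwrite(f"pics/{tag}.png",im[:,:,::-1]);import pickle;pickle.dump(c,open(f"pics/{tag}.pkl","wb"));return c
def ld(tag):
    import pickle;return pickle.load(open(f"pics/{tag}.pkl","rb"))
E
python3 - <<'E'
from h import *
snap("wrist","w1")
crop("pics/w1.png","pics/w1c.png",180,40,300,220,2.6)
E
```

```text
time: 1.15
tool_pos: [0.4402, -0.07, 0.2983]
tool_rot: [-1.57, 0.0, -1.572]
contact_force: [-0.4, -0.4, 0.6]
opening: 0.0918
```

View pics/w1.png

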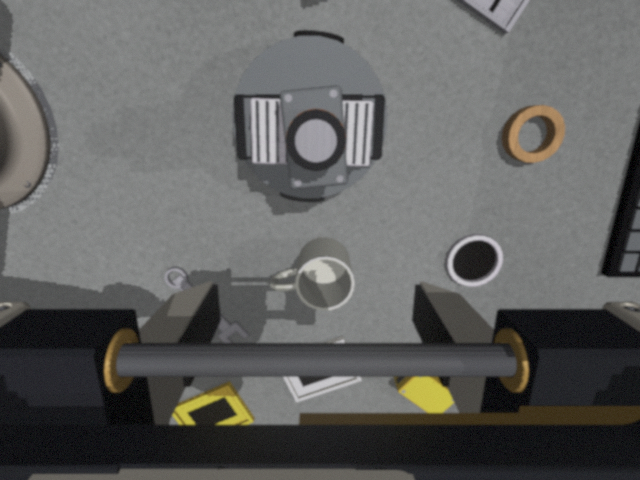

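View pics/w1c.png

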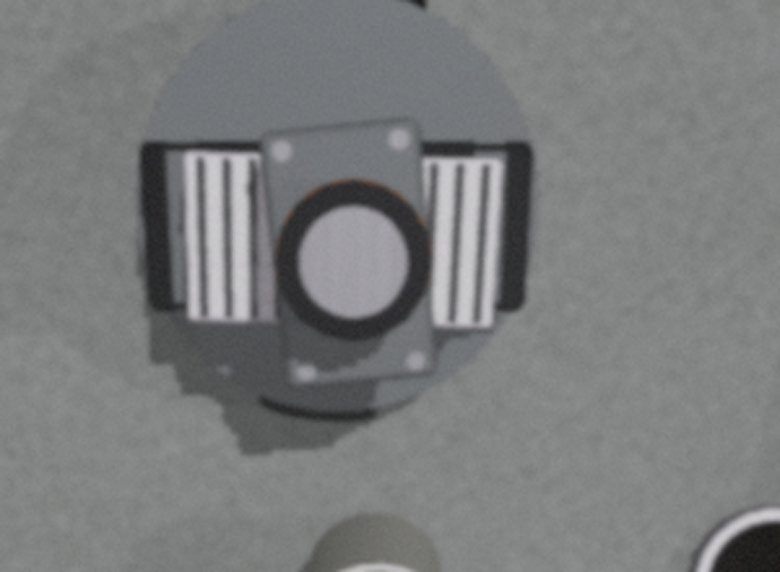

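```bash
cat >> h.py <<'E'
def quad(name,c,pts,ox,oy,s,z):
    P=np.array([w(c,ox+a/s,oy+b/s,z)[:2] for a,b in pts]);m=P.mean(0)
    e=[P[(i+1)%4]-P[i] for i in range(4)]
    L=[np.linalg.norm(x) for x in e]
    i=0 if L[0]+L[2]>L[1]+L[3] else 1
    d=e[i]-e[i+2];print(name,m.round(4),"len",np.round(L,3),"yaw",np.degrees(np.arctan2(d[1],d[0])).round(1)%180)
E
python3 - <<'E'
from h import *
c=ld("w1")
print("scan",w(c,180+354/2.6,40+260/2.6,.208))
quad("io",c,[(263,130),(415,119),(432,372),(295,384)],180,40,2.6,.168)
quad("comp",c,[(184,150),(505,156),(491,327),(188,320)],180,40,2.6,.132)
quad("bat",c,[(142,143),(531,143),(521,310),(150,310)],180,40,2.6,.096)
print("ring",w(c,475,261,.01),"mug",w(c,325,283,.075))
for p in [(.658,-.1747,.01),(.6524,-.183,.01)]: print(px("scene",p),px("side",p))
for p in [(.436,-.004,.208)]: print(px("scene",p),px("side",p))
E
```

```text
scan [ 0.43989296 -0.00259268  0.208     ]
io [ 0.4391 -0.004 ] len [0.047 0.078 0.045 0.079] yaw 95.6
comp [ 0.4357 -0.0008] len [0.11  0.058 0.11  0.058] yaw 178.7
bat [0.433 0.002] len [0.147 0.062 0.147 0.062] yaw 179.9
ring [ 0.65768279 -0.17690972  0.01      ] mug [ 0.45035578 -0.17895403  0.075     ]
[224.76039372 294.21575122] [404.53611828 274.61120991]
[223.84159961 290.86336395] [405.8860285  276.95234827]
[337.22218454 219.5558001 ] [289.061064   214.79650793]
```

```bash
python3 -m crank '{"xyz":[[-2,0,0],[-2,0,0],[-1.7,0,0],[-1,0,0],[0,3,0],[0,3,0],[0,3,0],[0,2,0],[0,1,0],[0,0.2,0],[0,0,0]],"roll":[0,0,0,0,0,0,0,0,0,0,0]}'
python3 - <<'E'
from h import *
snap("side","s2");crop("pics/s2.png","pics/s2c.png",230,140,160,140,4)
E
```

```text
time: 2.3
tool_pos: [0.4406, -0.003, 0.1767]
tool_rot: [-1.57, -0.0, -1.571]
contact_force: [0.1, 0.2, -0.8]
opening: 0.0917
```

View pics/s2c.png

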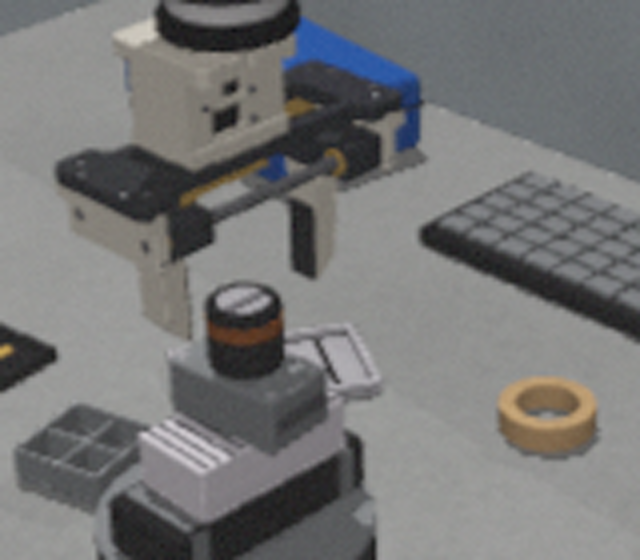

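Run:
```python
from h import *
snap("wrist","w2");snap("scene","sc2");crop("pics/sc2.png","pics/sc2c.png",250,140,180,160,4)
print([px("side",p) for p in [(.4406,-.003,.1767),(.395,-.003,.1767),(.486,-.003,.1767)]])
print([px("scene",p) for p in [(.4406,-.003,.1767),(.395,-.003,.1767),(.486,-.003,.1767)]])
print([px("wrist",p) for p in [(.4406,-.003,.1767),(.395,-.003,.1767),(.486,-.003,.1767)]])
print(robot.observe())
```

```text
[array([290.93440423, 225.87696985]), array([275.81605113, 233.56018251]), array([305.30042572, 218.57609539])]
[array([335.89309411, 229.73633006]), array([347.41895153, 217.13737372]), array([323.9652626 , 242.77468572])]
[array([316.67696512, 276.714353  ]), array([233.83169604, 276.83635445]), array([399.11889197, 276.59294553])]
{'time': 2.45, 'qpos': array([-1.81241593e-01,  2.07013050e-01,  1.77533080e+00, -1.14028937e-06,
        1.15703999e+00, -1.81255589e-01]), 'qvel': array([-0.0001432 , -0.0012743 ,  0.00561874,  0.00156971, -0.00055024,
       -0.00057932]), 'joint_efforts': array([ 8.11821548e-03, -3.41931081e+01, -2.29337722e+01,  6.75914716e-02,
        4.76397132e-02,  5.31213045e-04]), 'tool_pos': array([ 0.44077251, -0.00310082,  0.17724402]), 'tool_rot': array([-1.56862389e+00, -3.99197922e-04, -1.57078231e+00]), 'contact_force': array([ 0.41391885, -0.03915135,  0.69833359]), 'torque': array([0.02806962, 0.01299982, 0.00139812]), 'opening': 0.09173427498241116}
```

View pics/w2.png

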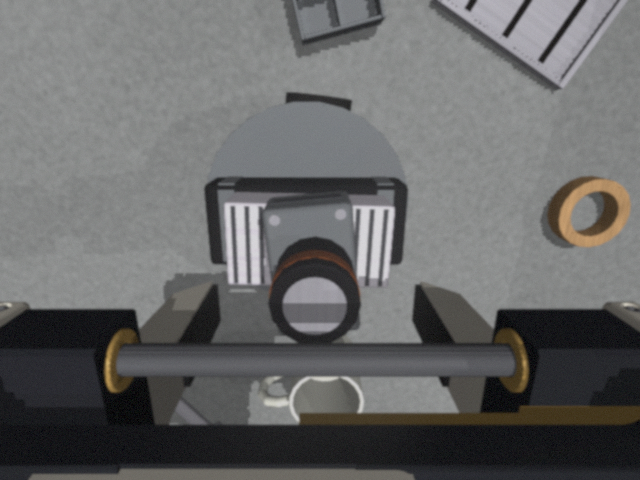

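View pics/sc2c.png

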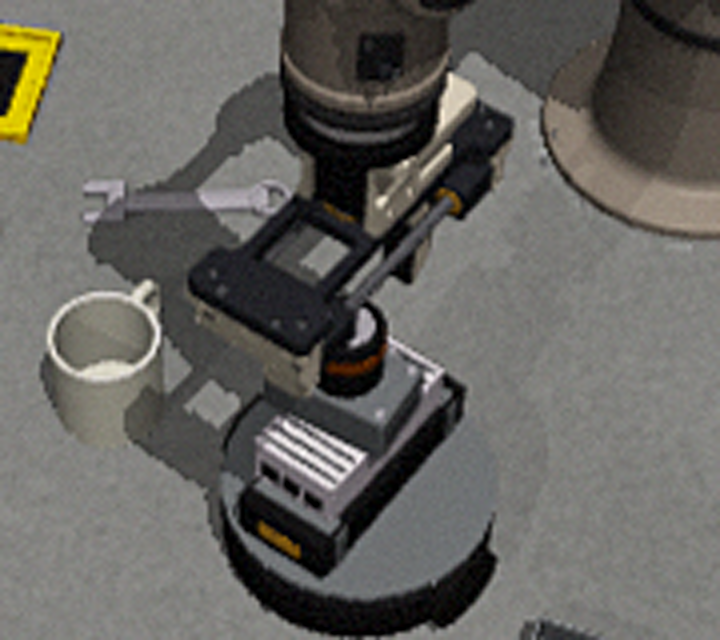

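Run:
```python
from h import *
T=np.array([.4407,-.003,.177])
def ov(tag,n,cr,dz,out,col):
    im=cv2.imread(out if col else f"pics/{tag}.png")
for tag,x,y,ww,hh,s in [("s2",230,140,160,140,5),("sc2",270,160,120,100,6),("w2",100,200,440,160,1.8)]:
    c=ld(tag);im=cv2.imread(f"pics/{tag}.png")[y:y+hh,x:x+ww];im=cv2.resize(im,None,fx=s,fy=s,interpolation=cv2.INTER_CUBIC)
    for dz,col in [(0,(0,0,255)),(.02,(0,255,0))]:
      for sg in (-1,1):
        q=[px(c,T+[sg*a,b,dz]) for a,b in [(.046,-.0095),(.046,.0095),(.065,.0095),(.065,-.0095)]]
        q=((np.array(q)-[x,y])*s).astype(int)
        cv2.polylines(im,[q.reshape(-1,1,2)],True,col,1)
    cv2.imwrite(f"pics/{tag}o.png",im)
```

```text
(no output)
```

View pics/s2o.png

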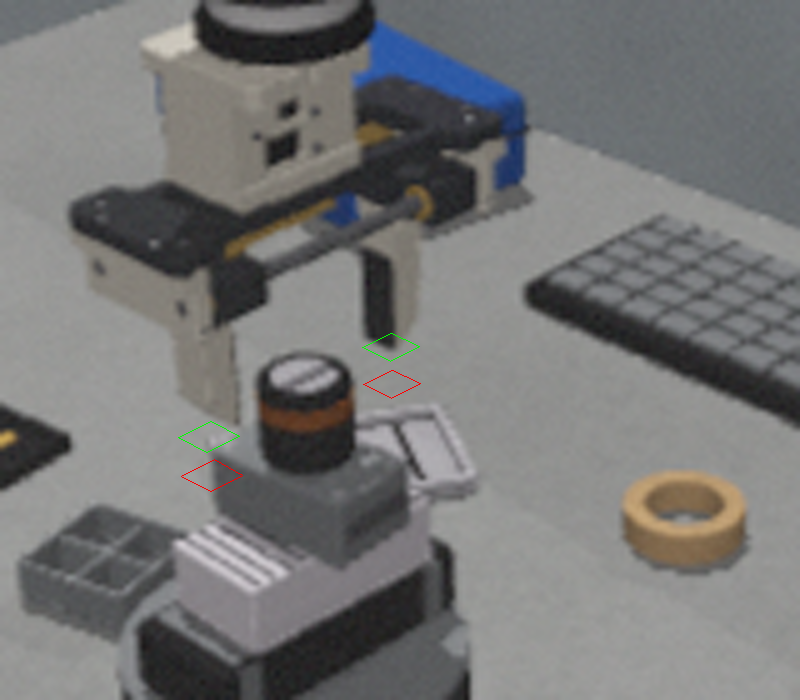

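View pics/sc2o.png

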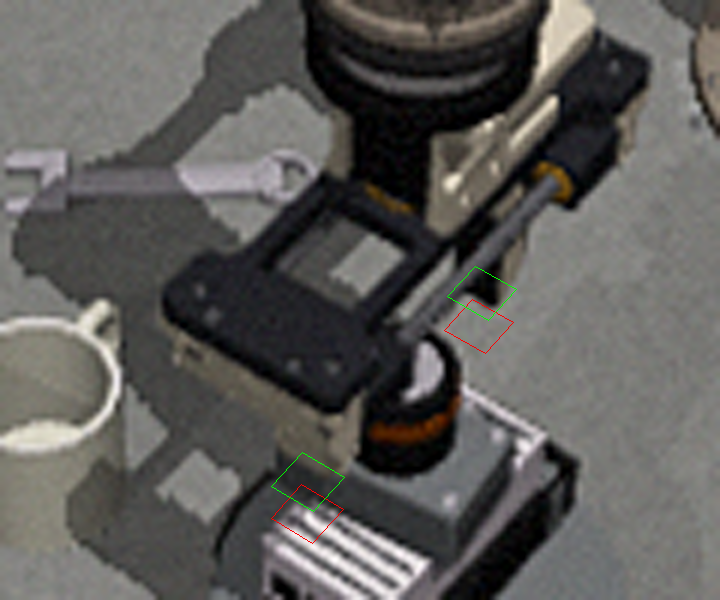

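View pics/w2o.png

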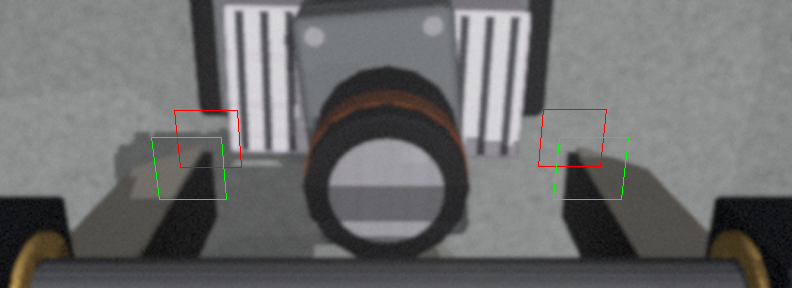

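```bash
python3 -m crank '{"xyz":[[0,-3,0],[0,-3,0],[0,0,0],[0,0,0],[0,0,0],[0,0,0],[0,0,0],[0,0,0]],"roll":[0,0,0,0,0,0,0,0]}' 0.04 20
python3 - <<'E'
from h import *
snap("side","s3");snap("wrist","w3")
o=robot.observe();T=o["tool_pos"];op=o["opening"]/2;print(T,op)
for tag,x,y,ww,hh,s in [("s3",230,110,160,140,5),("w3",100,200,440,160,1.8)]:
    c=ld(tag);im=cv2.imread(f"pics/{tag}.png")[y:y+hh,x:x+ww];im=cv2.resize(im,None,fx=s,fy=s,interpolation=cv2.INTER_CUBIC)
    for dz,col in [(0,(0,0,255)),(.02,(0,255,0))]:
      for sg in (-1,1):
        q=[px(c,T+[sg*a,b,dz]) for a,b in [(op,-.0095),(op,.0095),(op+.019,.0095),(op+.019,-.0095)]]
        q=((np.array(q)-[x,y])*s).astype(int)
        cv2.polylines(im,[q.reshape(-1,1,2)],True,col,1)
    cv2.imwrite(f"pics/{tag}o.png",im)
E
```

```text
time: 3.25
tool_pos: [0.4398, -0.003, 0.2358]
tool_rot: [-1.572, 0.0, -1.571]
contact_force: [0.0, -0.3, 0.7]
opening: 0.0446
[ 0.43991942 -0.00297842  0.23598088] 0.02216529630625266
```

View pics/s3o.png

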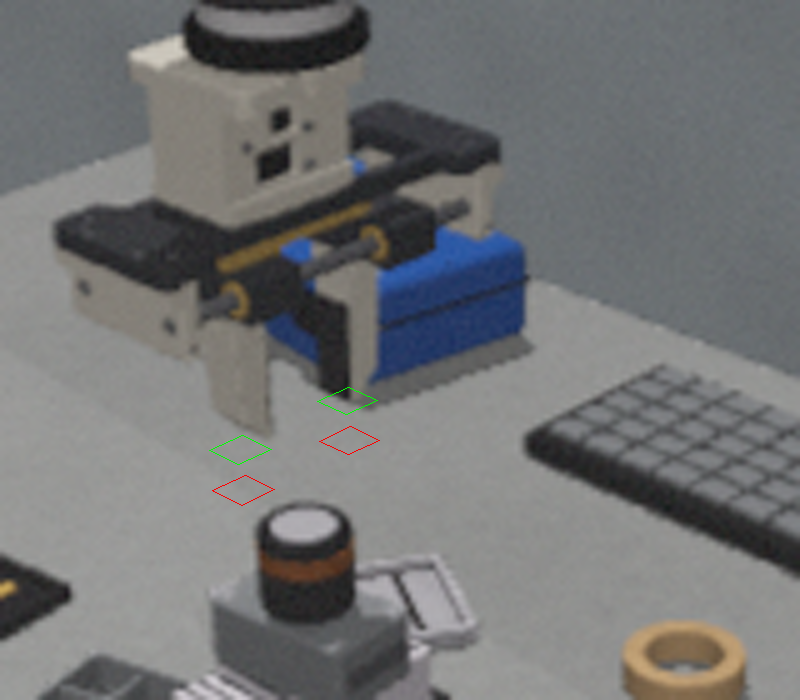

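View pics/w3o.png

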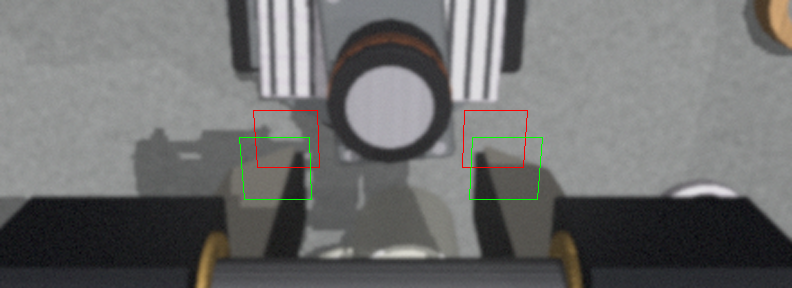

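```bash
python3 -m crank '{"xyz":[[0,0,0],[0,0,0],[0,0,0],[0,0,0],[0,2.5,0],[0,2.5,0],[0,2,0],[0,1.6,0],[0,0,0]],"roll":[0,0,0,0,0,0,0,0,0]}' -1 10
python3 - <<'E'
from h import *
snap("side","s4");snap("wrist","w4");
crop("pics/s4.png","pics/s4c.png",230,140,160,140,4)
E
```

```text
time: 4.25
tool_pos: [0.4386, -0.0028, 0.1485]
tool_rot: [-1.575, 0.001, -1.571]
contact_force: [-0.6, 0.0, -0.3]
opening: 0.0918
```

View pics/s4c.png

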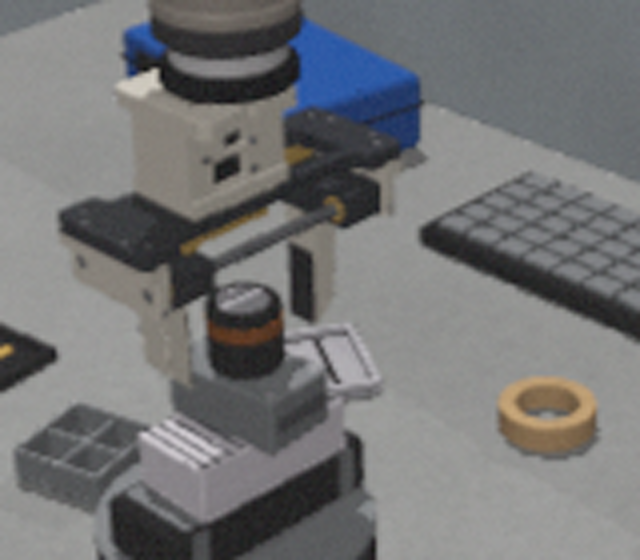

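View pics/w4.png

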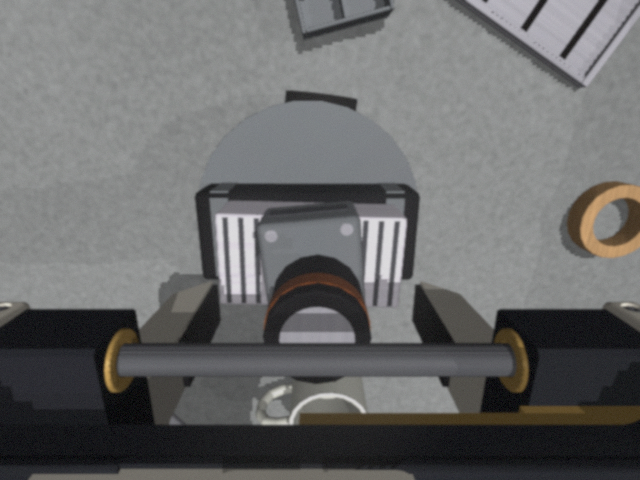

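```bash
python3 -m crank '{"xyz":[[0,0,0],[0,0,0],[0,0,0],[0,0,0],[0,0,0],[0,0,0],[0,0,0],[0,0,0]],"roll":[0,0,0,0,0,0,0,0]}' 1 10
python3 - <<'E'
from h import *
snap("side","s5");snap("wrist","w5");
crop("pics/s5.png","pics/s5c.png",230,140,160,140,4)
E
```

```text
time: 5.15
tool_pos: [0.44, -0.003, 0.1503]
tool_rot: [-1.571, -0.0, -1.571]
contact_force: [-1.2, 0.7, 0.7]
opening: 0.0433
```

View pics/s5c.png

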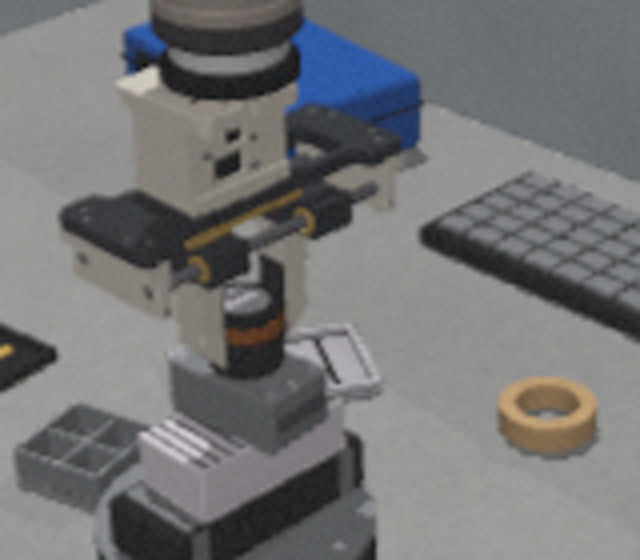

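View pics/w5.png

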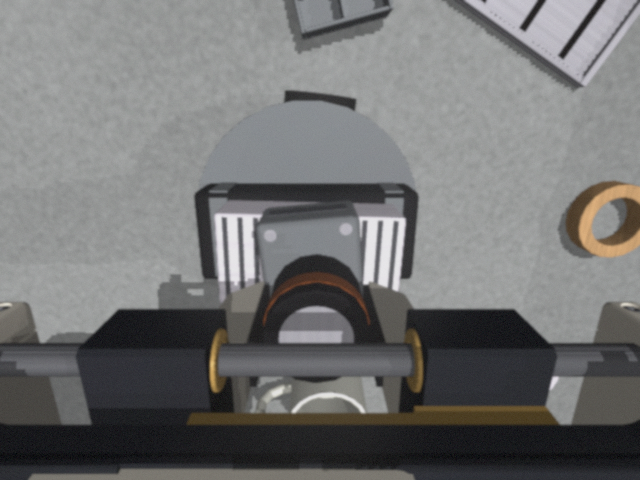

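```bash
python3 -m crank '{"xyz":[[0,0,0],[0,0,0],[0,-1,0],[0,-2,0],[0,-3,0],[0,-2,0],[0,-1,0],[0,0,0],[0,0,0]],"roll":[0,0,0,0,0,0,0,0,0]}' 1 20
python3 - <<'E'
from h import *
snap("side","s6");
crop("pics/s6.png","pics/s6c.png",230,80,180,180,3.3)
E
```

```text
time: 6.15
tool_pos: [0.4395, -0.0029, 0.2395]
tool_rot: [-1.572, 0.0, -1.571]
contact_force: [0.1, -0.1, -2.2]
opening: 0.0434
```

View pics/s6c.png

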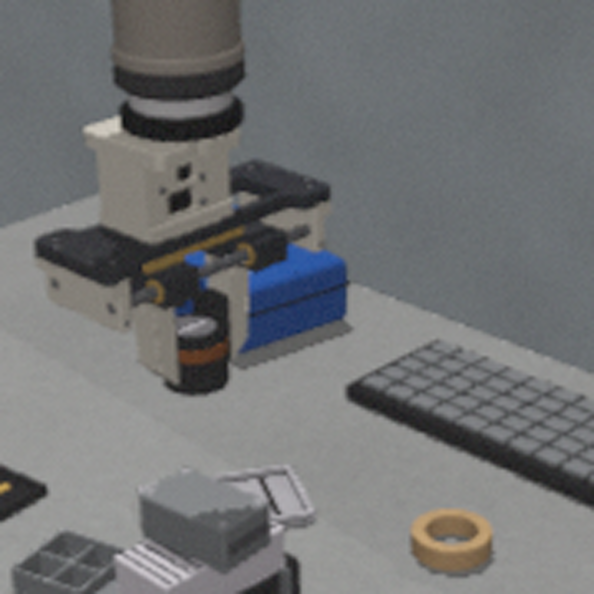

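```bash
python3 -m crank '{"xyz":[[1,0,1.3],[2,0,2.5],[2.3,0,3],[2.4,0,3],[2.4,0,3],[2.4,0,3],[2.4,0,3],[1.6,0,2],[0.8,0,1],[0,0,0],[0,0,0]],"roll":[0,0,0,0,0,0,0,0,0,0,0]}'
python3 - <<'E'
from h import *
print(robot.observe()["tool_pos"])
snap("wrist","w7");snap("scene","sc7")
E
```

```text
time: 7.3
tool_pos: [0.6574, -0.1756, 0.2385]
tool_rot: [-1.574, 0.001, -1.571]
contact_force: [-0.3, -0.3, -1.6]
opening: 0.0432
[ 0.65736421 -0.17564272  0.23848865]
```

View pics/w7.png

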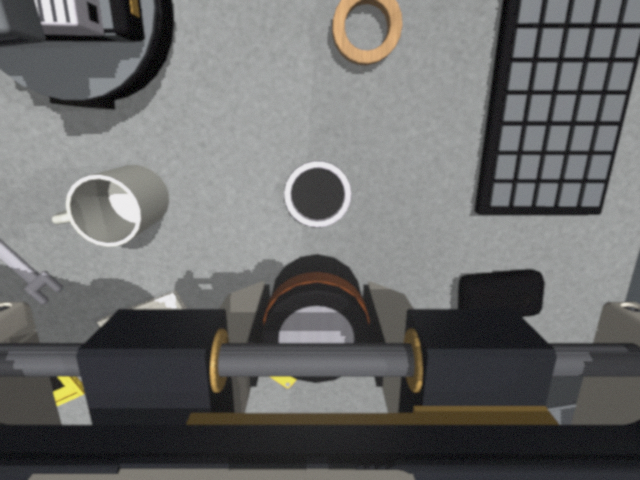

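View pics/sc7.png

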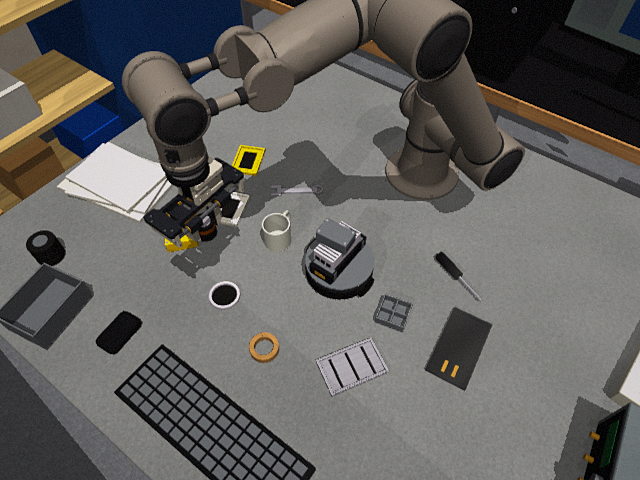

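Run:
```python
from h import *
c=ld("w7");print(w(c,318,194,.01),w(c,317,330,.297),px(c,(.6574,-.1756,.297)))
```

```text
[ 0.65831868 -0.17624022  0.01      ] [ 0.65742042 -0.17201436  0.297     ] [316.9509403  337.82158769]
```

```bash
python3 -m crank '{"xyz":[[0,2,0.1],[0,3,0],[0,3.5,0],[0,3.5,0],[0,3.5,0],[0,3.5,0],[0,3,0],[0,1.6,0],[0,0.6,0],[0,0,0],[0,0,0]],"roll":[0,0,0,0,0,0,0,0,0,0,0]}'
python3 - <<'E'
from h import *
print(robot.observe()["tool_pos"],robot.observe()["contact_force"])
snap("side","s8");snap("scene","sc8")
crop("pics/s8.png","pics/s8c.png",340,180,130,130,4.5)
crop("pics/sc8.png","pics/sc8c.png",160,220,130,130,4.5)
E
```

```text
time: 8.5
tool_pos: [0.6602, -0.1763, 0.0001]
tool_rot: [-1.568, -0.001, -1.571]
contact_force: [0.6, -1.0, -1.2]
opening: 0.0435
[ 6.60192497e-01 -1.76276602e-01  1.49250888e-04] [ 0.61650428 -1.00007843 -1.24575441]
```

View pics/s8c.png

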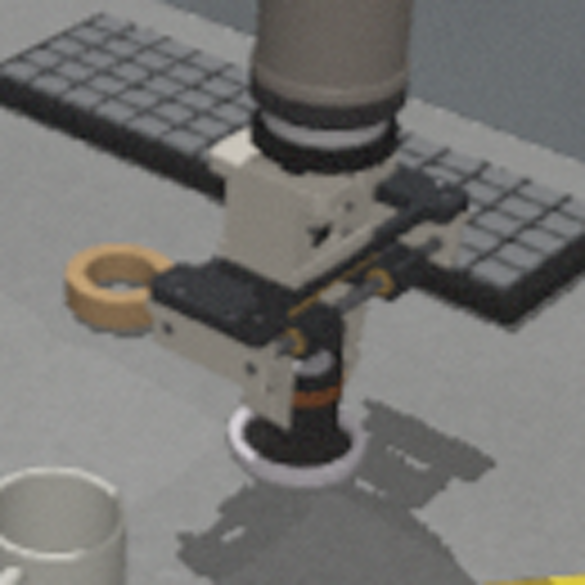

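View pics/sc8c.png

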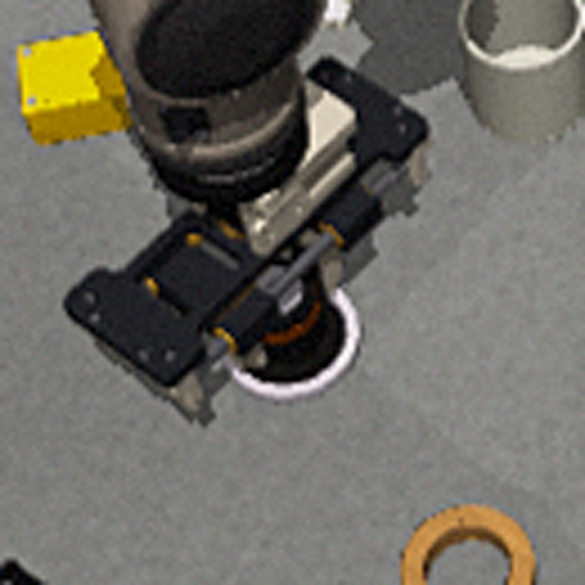

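```bash
python3 -m crank '{"xyz":[[0,0.4,0],[0,0.3,0],[0,0.2,0],[0,0,0],[0,0,0]],"roll":[0,0,0,0,0]}'; python3 -m crank '{"xyz":[[0,0.15,0],[0,0,0],[0,0.1,0],[0,0,0],[0,0,0]],"roll":[0,0,0,0,0]}'
```

```text
time: 9.1
tool_pos: [0.659, -0.176, -0.0109]
tool_rot: [-1.571, 0.0, -1.571]
contact_force: [-0.2, -0.5, -1.7]
opening: 0.0433
time: 9.6
tool_pos: [0.659, -0.176, -0.0132]
tool_rot: [-1.571, 0.0, -1.571]
contact_force: [-0.6, 1.0, -1.8]
opening: 0.0433
```

```bash
python3 -m crank '{"xyz":[[0,0.1,0],[0,0,0],[0,0,0]],"roll":[0,0,0]}'; python3 -m crank '{"xyz":[[0,0.1,0],[0,0,0],[0,0,0]],"roll":[0,0,0]}'
python3 - <<'E'
from h import *
snap("side","s9")
crop("pics/s9.png","pics/s9c.png",380,230,60,60,10)
E
```

```text
time: 9.9
tool_pos: [0.6592, -0.176, -0.0137]
tool_rot: [-1.57, -0.0, -1.571]
contact_force: [-1.3, 0.1, 3.3]
opening: 0.0438
time: 10.2
tool_pos: [0.6592, -0.1761, -0.0137]
tool_rot: [-1.57, -0.0, -1.571]
contact_force: [-4.4, 1.0, 8.9]
opening: 0.0438
```

View pics/s9c.png

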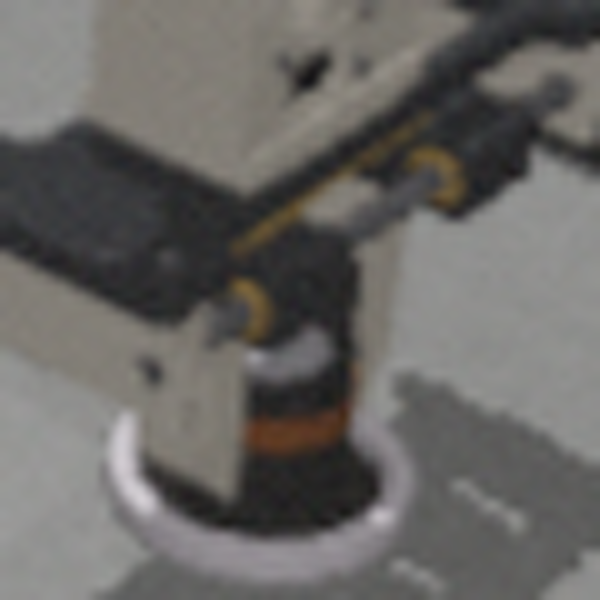

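```bash
python3 -m crank '{"xyz":[[0,-0.1,0],[0,0,0],[0,0,0],[0,0,0],[0,0,0],[0,0,0],[0,-1,0],[0,-3,0],[0,-4,0],[0,-4,0],[0,-4,0],[0,-4,0],[0,-3,0],[0,0,0]],"roll":[0,0,0,0,0,0,0,0,0,0,0,0,0,0]}' -1
python3 - <<'E'
from h import *
snap("wrist","w10")
E
```

```text
time: 11.65
tool_pos: [0.6611, -0.1767, 0.2227]
tool_rot: [-1.56, -0.004, -1.571]
contact_force: [-0.5, -0.2, 0.6]
opening: 0.0918
```

View pics/w10.png

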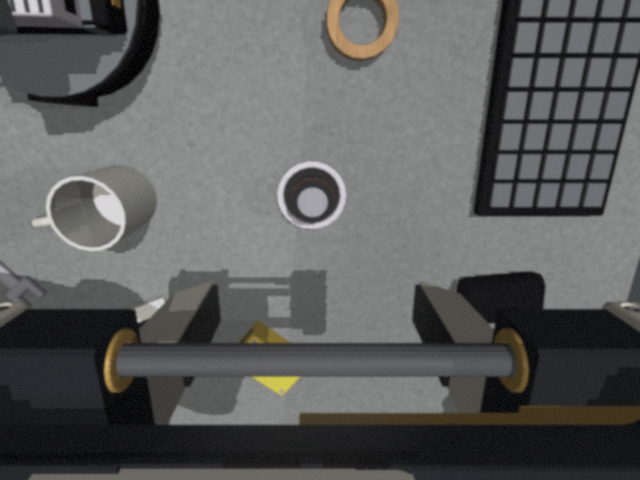

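```bash
python3 -m crank '{"xyz":[[-0.7,-1,-1.5],[-1.5,-0.5,-3],[-1.5,0,-3],[-1.5,0,-3],[-1.5,0,-3],[-1.5,0,-3],[-1.5,0,-3],[-1,0,-2],[0,0,-0.5],[0,0,0],[0,0,0]],"roll":[0,0,0,0,0,0,0,0,0,0,0]}'
python3 - <<'E'
from h import *
c=ld("w10");a,b=w(c,312,202,.044),w(c,312,195,.01);print(a,b,np.linalg.norm((a-b)[:2]))
print(robot.observe()["tool_pos"])
snap("wrist","w11");crop("pics/w11.png","pics/w11c.png",180,60,300,220,2.6)
E
```

```text
time: 12.8
tool_pos: [0.4396, -0.0694, 0.2305]
tool_rot: [-1.571, -0.0, -1.571]
contact_force: [0.6, -0.8, 0.3]
opening: 0.0922
[ 0.65831295 -0.17617498  0.044     ] [ 0.6583015  -0.17631045  0.01      ] 0.00013595160894799225
[ 0.4396424  -0.069442    0.23045482]
```

View pics/w11c.png

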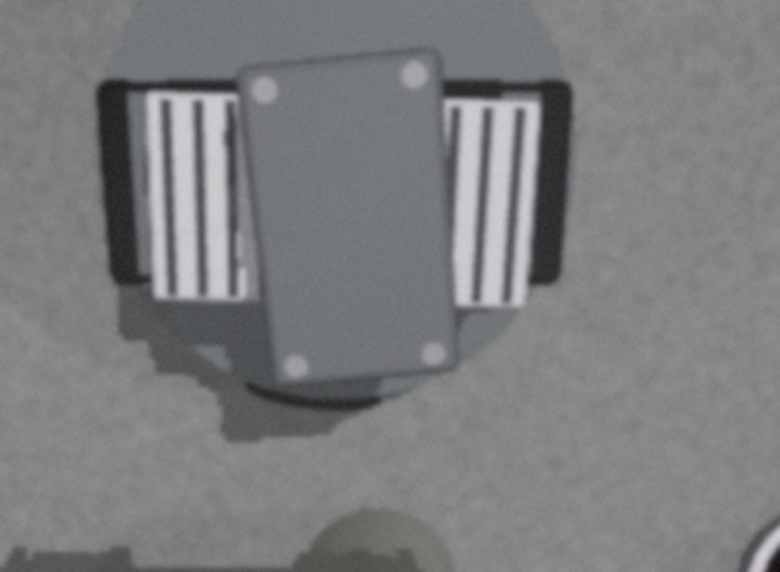

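Run:
```python
from h import *
c=ld("w11")
quad("io",c,[(238,67),(437,47),(457,368),(275,383)],180,60,2.6,.168)
quad("ioscrews",c,[(264,91),(414,75),(433,354),(296,366)],180,60,2.6,.168)
quad("comp",c,[(147,90),(541,100),(525,307),(154,299)],180,60,2.6,.132)
quad("bat",c,[(98,80),(572,80),(558,283),(115,283)],180,60,2.6,.096)
```

```text
io [ 0.4388 -0.0042] len [0.048 0.079 0.048 0.078] yaw 95.2
ioscrews [ 0.4388 -0.005 ] len [0.036 0.068 0.036 0.068] yaw 95.3
comp [ 0.4358 -0.001 ] len [0.109 0.057 0.109 0.058] yaw 178.6
bat [0.4334 0.0023] len [0.147 0.063 0.146 0.063] yaw 179.9
```

```bash
python3 -m crank '{"xyz":[[-1.5,0,-0.1],[-2.5,0,0],[-2,0,0],[-0.5,0,0],[0,2.5,0],[0,3,0],[0,3,0],[0,2,0],[0,1.2,0],[0,0,0],[0,0,0]],"roll":[0,0,0,-5.3,0,0,0,0,0,0,0]}'
python3 - <<'E'
from h import *
snap("side","s12");crop("pics/s12.png","pics/s12c.png",230,140,160,140,4)
E
```

```text
time: 13.95
tool_pos: [0.4386, -0.0042, 0.1137]
tool_rot: [-1.571, 0.0, -1.479]
contact_force: [0.1, -0.2, 0.5]
opening: 0.0916
```

View pics/s12c.png

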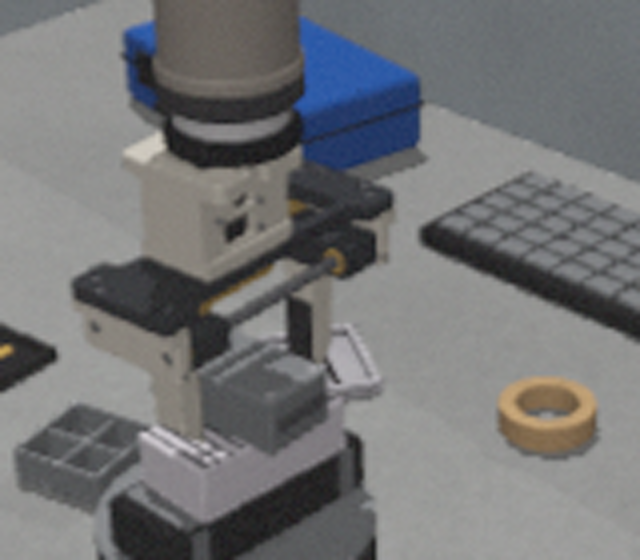

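```bash
python3 -m crank '{"xyz":[[0,0,0],[0,0,0],[0,0,0],[0,0,0],[0,0,0],[0,0,0],[0,0,0],[0,0,0],[0,-1,0],[0,-2,0],[0,-2,0],[0,-1,0],[0,0,0],[0,0,0]],"roll":[0,0,0,0,0,0,0,0,0,0,0,0,0,0]}' 1 25
python3 - <<'E'
from h import *
snap("side","s13");crop("pics/s13.png","pics/s13c.png",230,140,160,140,4)
snap("wrist","w13")
E
```

```text
time: 15.4
tool_pos: [0.4376, -0.0039, 0.1733]
tool_rot: [-1.571, 0.0, -1.478]
contact_force: [-0.1, -0.4, -1.2]
opening: 0.0501
```

View pics/s13c.png

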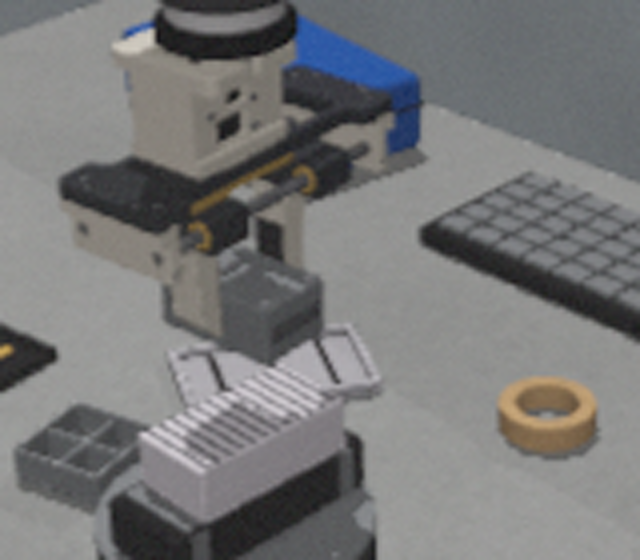

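View pics/w13.png

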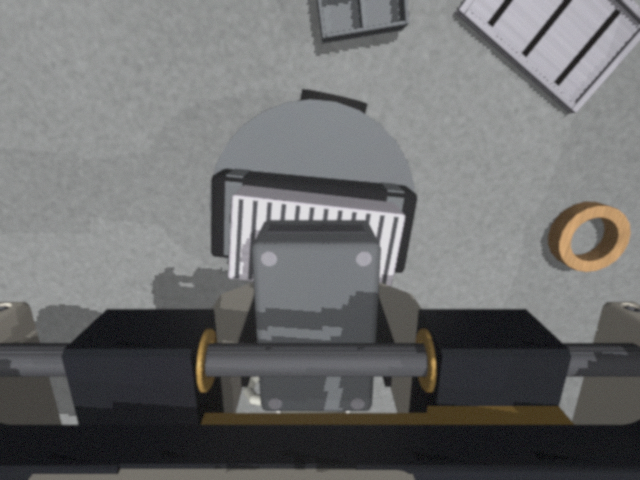

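```bash
python3 -m crank '{"xyz":[[0,-2,0],[0,-2,0],[1,-2,-0.3],[2,-1,-0.5],[3,0,-0.8],[3,0,-0.8],[3,0,-0.8],[3,0,-0.8],[3,0,-0.8],[3,0,-0.8],[3,0,-0.8],[3,0,-0.8],[3,0,-0.8],[3,0,-0.8],[2.5,0,-0.6],[1.5,0,-0.4],[0,0,0]],"roll":[0,0,0,0,0,0,0,0,0,0,0,0,0,0,0,0,0]}'
python3 -m crank '{"xyz":[[0,0,0],[0,0,0],[0,0,0],[0,0,0],[0,0,0],[0,0,0],[0,0,0],[0,0,0],[0,0,0],[0,0,0],[0,0,0],[0,0,0]],"roll":[4,7,7,7,8,8,8,8,7,6,3.4,0]}'
python3 - <<'E'
from h import *
print(robot.observe()["tool_pos"],robot.observe()["tool_rot"],robot.observe()["qpos"])
snap("wrist","w14");snap("scene","sc14")
E
```

```text
time: 17.2
tool_pos: [0.374, -0.3827, 0.2425]
tool_rot: [-1.572, 0.001, -1.48]
contact_force: [0.1, -0.1, -1.2]
opening: 0.0499
time: 18.4
tool_pos: [0.3749, -0.3801, 0.2435]
tool_rot: [-1.572, 0.0, -2.759]
contact_force: [-0.1, 0.0, -1.7]
opening: 0.05
[ 0.37491127 -0.38013804  0.24352536] [-1.57177781e+00  2.15287911e-04 -2.75874906e+00] [-9.36204873e-01  3.27937567e-01  1.41823203e+00  4.59970886e-04
  1.39632000e+00  2.51667700e-01]
```

View pics/w14.png

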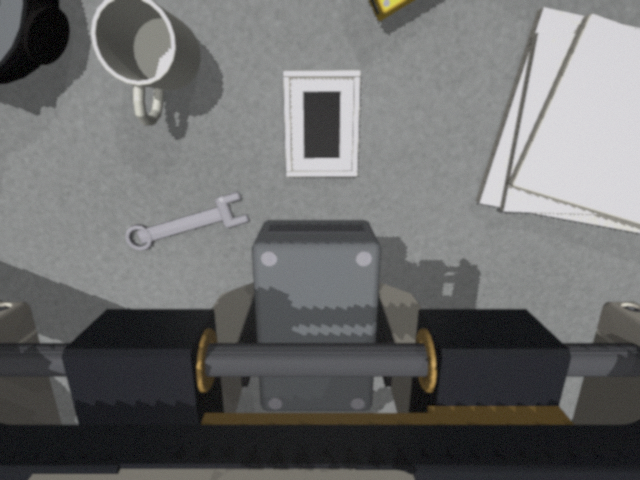

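View pics/sc14.png

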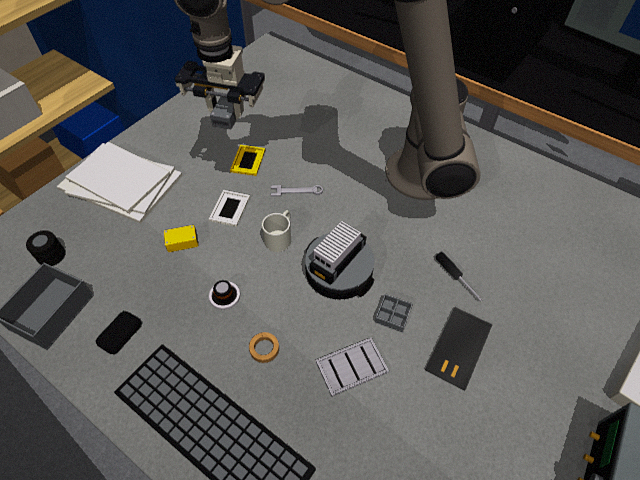

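```bash
cat >> h.py <<'E'
def rel(p,T,yaw):
    d=np.array(p)[:2]-np.array(T)[:2];return np.array([d@[np.cos(yaw),np.sin(yaw)], d@[-np.sin(yaw),np.cos(yaw)]]).round(4)  # tool x, tool z
E
python3 - <<'E'
from h import *
o=robot.observe();T=o["tool_pos"];yaw=o["tool_rot"][2]
c=ld("w14")
quad("nest",c,[(284,71),(361,70),(357,176),(287,178)],0,0,1,.01)
n=np.mean([w(c,a,b,.01) for a,b in [(284,71),(361,70),(357,176),(287,178)]],0)
s=[w(c,a,b,T[2]+.054) for a,b in [(269,259),(363,259),(358,404),(275,404)]]
quad("box",c,[(269,259),(363,259),(358,404),(275,404)],0,0,1,T[2]+.054)
b=np.mean(s,0);print("nest rel TCP",rel(n,T,yaw),"box rel",rel(b,T,yaw),"move",rel(n,T,yaw)-rel(b,T,yaw),T)
E
```

```text
nest [ 0.4434 -0.3584] len [0.08  0.11  0.079 0.111] yaw 21.900000000000006
box [ 0.3719 -0.3808] len [0.036 0.069 0.037 0.069] yaw 22.099999999999994
nest rel TCP [-0.0719  0.0052] box rel [ 0.0028 -0.0009] move [-0.0747  0.0061] [ 0.37480635 -0.38058281  0.24362422]
```

```bash
python3 -m crank '{"xyz":[[-2,0,0.2],[-3,0,0.2],[-2,0,0.2],[-0.5,2,0],[0,3,0],[0,3.5,0],[0,3.5,0],[0,3.5,0],[0,3.5,0],[0,3,0],[0,2,0],[0,1,0],[0,0,0],[0,0,0],[0,0,0]],"roll":[0,0,0,0,0,0,0,0,0,0,0,0,0,0,0]}'
python3 - <<'E'
from h import *
snap("side","s15");snap("scene","sc15")
crop("pics/s15.png","pics/s15c.png",340,260,130,130,4.5)
crop("pics/sc15.png","pics/sc15c.png",160,140,130,130,4.5)
E
```

```text
time: 20.0
tool_pos: [0.4472, -0.3598, -0.0049]
tool_rot: [-1.568, 0.001, -2.759]
contact_force: [0.0, 0.9, -0.4]
opening: 0.0495
```

View pics/s15c.png

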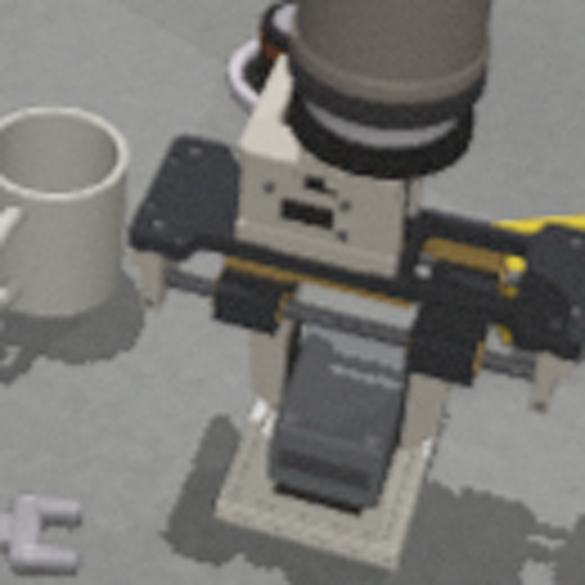

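View pics/sc15c.png

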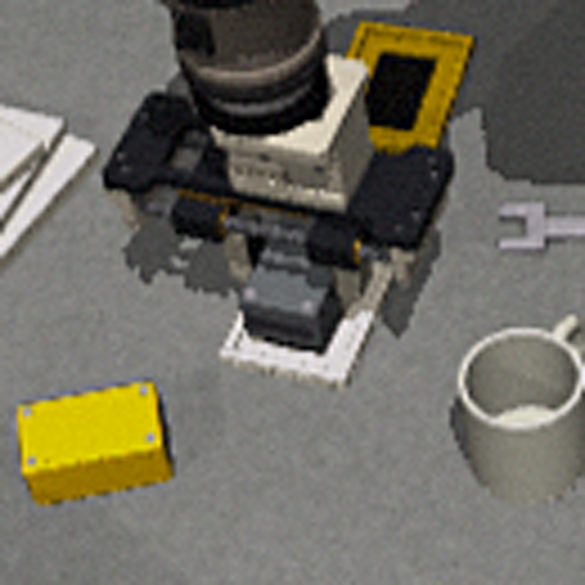

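```bash
python3 -m crank '{"xyz":[[0,0.3,0],[0,0.2,0],[0,0,0],[0,0.1,0],[0,0,0],[0,0,0]],"roll":[0,0,0,0,0,0]}'; python3 -m crank '{"xyz":[[0,0.1,0],[0,0,0],[0,0,0]],"roll":[0,0,0]}'; python3 -m crank '{"xyz":[[0,0.1,0],[0,0,0],[0,0,0]],"roll":[0,0,0]}'
```

```text
time: 20.7
tool_pos: [0.4465, -0.359, -0.0123]
tool_rot: [-1.571, 0.0, -2.759]
contact_force: [0.1, -0.1, -1.1]
opening: 0.0496
time: 21.0
tool_pos: [0.4465, -0.359, -0.0133]
tool_rot: [-1.571, 0.0, -2.759]
contact_force: [0.1, 0.4, -1.0]
opening: 0.0501
time: 21.3
tool_pos: [0.4466, -0.3592, -0.0141]
tool_rot: [-1.57, 0.0, -2.759]
contact_force: [0.6, -0.0, 0.0]
opening: 0.05
```

```bash
python3 -m crank '{"xyz":[[0,0.05,0],[0,0,0],[0,0,0],[0,0,0],[0,0,0],[0,0,0],[0,0,0],[0,-1,0],[0,-3,0],[0,-4,0],[0,-4,0],[0,-4,0],[0,-4,0],[2,-3,0],[3,0,0],[2,0,0],[0,0,0],[0,0,0]],"roll":[0,0,0,0,0,0,0,0,0,0,0,0,0,0,0,0,0,0]}' -1
python3 - <<'E'
from h import *
snap("wrist","w16")
crop("pics/w16.png","pics/w16c.png",220,20,200,200,3)
E
```

```text
time: 23.1
tool_pos: [0.3816, -0.3851, 0.2159]
tool_rot: [-1.57, 0.001, -2.76]
contact_force: [-0.3, -0.2, 0.6]
opening: 0.0915
```

View pics/w16c.png

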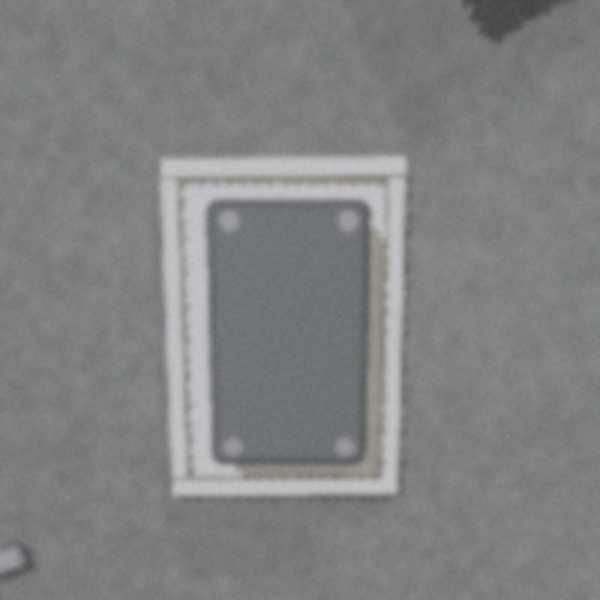

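```bash
python3 -m crank '{"xyz":[[-0.5,0,-1.2],[-0.9,0,-2.4],[-1.2,0,-3],[-1.2,0,-3],[-1.2,0,-3],[-1.2,0,-3],[-1.2,0,-3],[-1.2,0,-3],[-1.2,0,-3],[-1.2,0,-3],[-1.2,0,-3],[-1.2,0,-2],[-0.8,0,-2],[-0.3,0,-1],[0,0,0],[0,0,0],[0,0,0],[0,0,0],[0,0,0]],"roll":[0,0,0,0,0,0,0,0,0,0,0,0,0,0,5,7,7,4.3,0]}'
python3 - <<'E'
from h import *
print(robot.observe()["tool_pos"],robot.observe()["tool_rot"],robot.observe()["qpos"])
snap("wrist","w17");crop("pics/w17.png","pics/w17c.png",180,60,300,220,2.6)
E
```

```text
time: 25.05
tool_pos: [0.383, -0.0005, 0.2151]
tool_rot: [-1.571, -0.0, 3.117]
contact_force: [-0.0, -0.1, -0.2]
opening: 0.0916
[ 0.38297455 -0.00045924  0.21514006] [-1.57078927e+00 -2.26370472e-04  3.11717963e+00] [-2.01994163e-01  6.13400713e-02  1.83779796e+00 -4.95761238e-05
  1.24267619e+00  1.39323117e+00]
```

View pics/w17c.png

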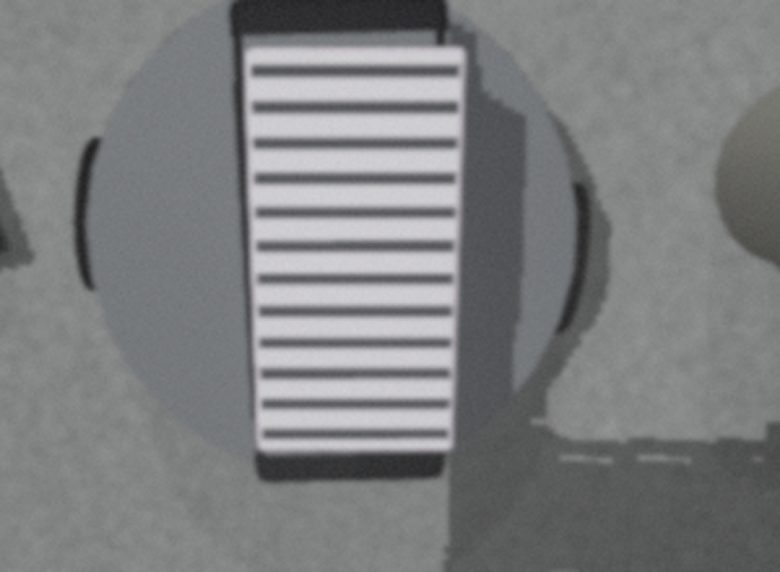

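Run:
```python
from h import *
o=robot.observe();T=o["tool_pos"];yaw=o["tool_rot"][2]
c=ld("w17");P=[(243,46),(467,46),(454,452),(257,452)]
quad("comp",c,P,180,60,2.6,.132)
m=np.mean([w(c,180+a/2.6,60+b/2.6,.132) for a,b in P],0);print(T,rel(m,T,yaw))
```

```text
comp [ 0.435  -0.0015] len [0.058 0.11  0.058 0.11 ] yaw 178.6
[ 0.38303496 -0.00052617  0.2151652 ] [-0.052  -0.0002]
```

```bash
python3 -m crank '{"xyz":[[-1.7,0,0],[-2,0,0],[-1.5,0,0],[0,2,0],[0,3,0],[0,3.5,0],[0,3,0],[0,1.7,0],[0,0.5,0],[0,0,0],[0,0,0]],"roll":[0,0,0,0,0,0,0,0,0,0,0]}'
python3 - <<'E'
from h import *
snap("side","s18");crop("pics/s18.png","pics/s18c.png",230,140,160,140,4)
snap("wrist","w18")
E
```

```text
time: 26.2
tool_pos: [0.436, -0.0021, 0.0791]
tool_rot: [-1.571, 0.002, 3.118]
contact_force: [0.8, 0.4, -0.3]
opening: 0.0917
```

View pics/s18c.png

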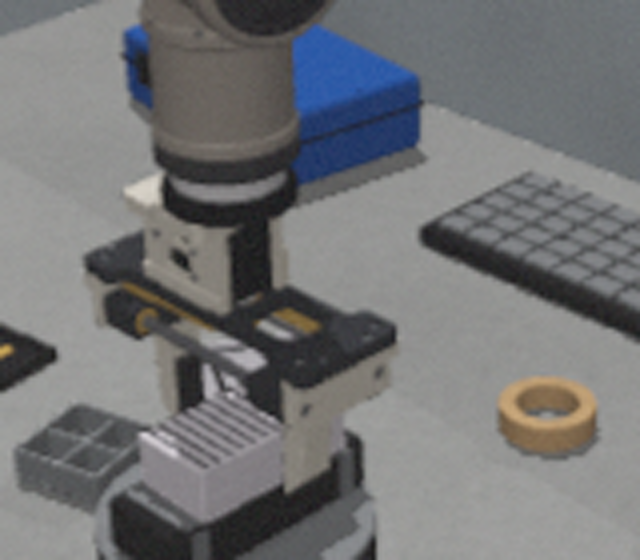

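View pics/w18.png

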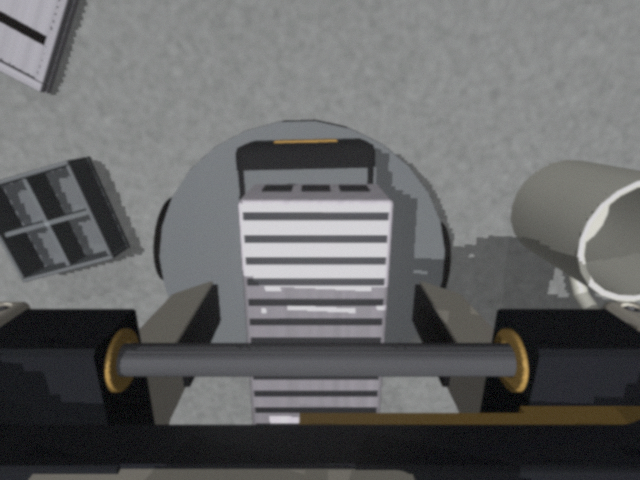

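```bash
python3 -m crank '{"xyz":[[0,0,0],[0,0,0],[0,0,0],[0,0,0],[0,0,0],[0,0,0],[0,0,0],[0,0,0],[0,-1,0],[0,-2,0],[0,-3,0],[0,-3,0],[0,-3,0],[0,-3,0],[0,-1.5,0],[0,0,0],[0,0,0]],"roll":[0,0,0,0,0,0,0,0,0,0,0,0,0,0,0,0,0]}' 1 30
python3 - <<'E'
from h import *
snap("wrist","w19")
print(robot.observe()["tool_pos"],robot.observe()["tool_rot"])
E
```

```text
time: 28.0
tool_pos: [0.4346, -0.0019, 0.2427]
tool_rot: [-1.571, -0.001, 3.117]
contact_force: [0.2, 0.3, -4.2]
opening: 0.0578
[ 0.43433694 -0.00187364  0.24213001] [-1.57114932e+00 -2.27795475e-03  3.11711662e+00]
```

View pics/w19.png

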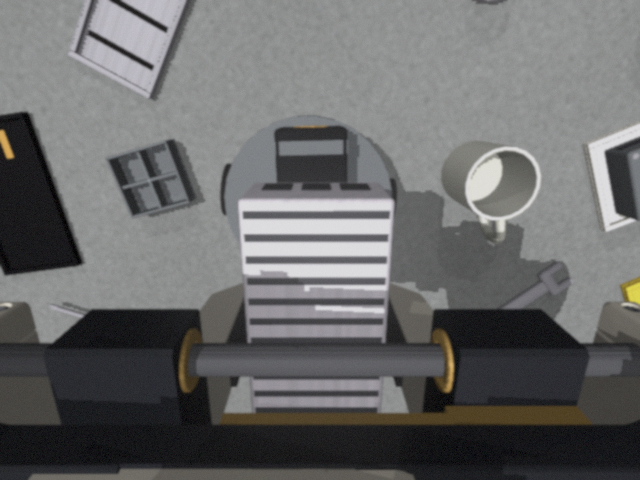

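```bash
python3 -m crank '{"xyz":[[-0.7,0,-1.2],[-1.3,0,-2.5],[-1.5,0,-2.8],[-1.5,0,-2.8],[-1.5,0,-2.8],[-1.5,0,-2.8],[-1.5,0,-2.8],[-1.3,0,-2.5],[-0.6,0,-1.2],[-0.3,0,-0.6],[0,0,0],[0,0,0],[0,0,0],[0,0,0],[0,0,0],[0,0,0]],"roll":[0,0,0,0,0,0,0,0,0,0,4,7,8,7,2.7,0]}'
python3 - <<'E'
from h import *
print(robot.observe()["tool_pos"],robot.observe()["tool_rot"])
snap("wrist","w20")
E
```

```text
time: 29.65
tool_pos: [0.5572, 0.215, 0.2424]
tool_rot: [-1.57, -0.001, 2.616]
contact_force: [0.8, -0.5, -4.1]
opening: 0.0574
[0.55717094 0.21497981 0.24243597] [-1.56969633e+00 -1.06979835e-03  2.61555364e+00]
```

View pics/w20.png

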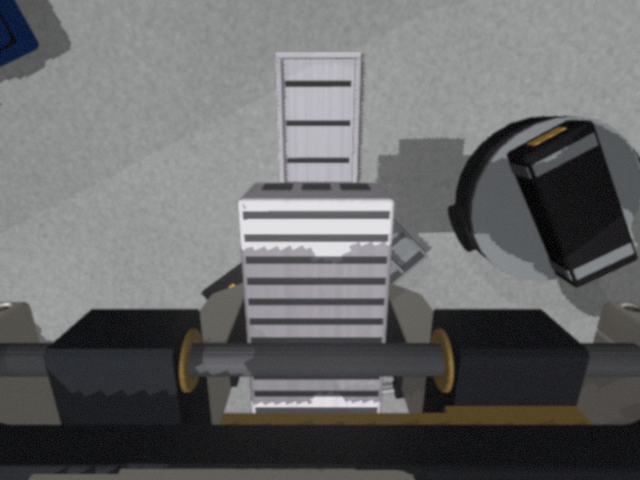

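Run:
```python
from h import *
o=robot.observe();T=o["tool_pos"];yaw=o["tool_rot"][2]
c=ld("w20")
print("strip",rel(w(c,318.5,123,.005),T,yaw),rel(w(c,318.5,123,.004),T,yaw))
for p in [(276,53),(361,53)]: print("far",rel(w(c,*p,.01),T,yaw))
print("strips",[rel(w(c,*p,.005),T,yaw) for p in [(286,84),(350,84),(286,160),(350,160)]])
print("boxfront",[rel(w(c,*p,T[2]+.054),T,yaw) for p in [(241,199),(392,197)]])
print("scene est",rel((.6217,.1779),T,yaw))
```

```text
strip [-0.0736  0.0027] [-0.0736  0.0027]
far [-0.1423 -0.0407]
far [-0.142   0.0461]
strips [array([-0.1132, -0.0316]), array([-0.113 ,  0.0361]), array([-0.0339, -0.0338]), array([-0.0337,  0.0381])]
boxfront [array([-0.0547, -0.0275]), array([-0.0553,  0.0275])]
scene est [-0.0744 -0.0002]
```

```bash
python3 -m crank '{"xyz":[[-2,0,0.1],[-3,0,0.1],[-2,0,0],[-0.3,2,0],[0,3,0],[0,3.5,0],[0,3.5,0],[0,3.5,0],[0,3.5,0],[0,3,0],[0,2,0],[0,0.9,0],[0,0,0],[0,0,0],[0,0,0]],"roll":[0,0,0,0,0,0,0,0,0,0,0,0,0,0,0]}'
python3 - <<'E'
from h import *
snap("side","s21");snap("scene","sc21")
crop("pics/sc21.png","pics/sc21c.png",290,280,130,130,4.5)
E
```

```text
time: 31.2
tool_pos: [0.6209, 0.1769, -0.0041]
tool_rot: [-1.573, 0.002, 2.617]
contact_force: [0.1, -0.2, -4.2]
opening: 0.0576
```

View pics/sc21c.png

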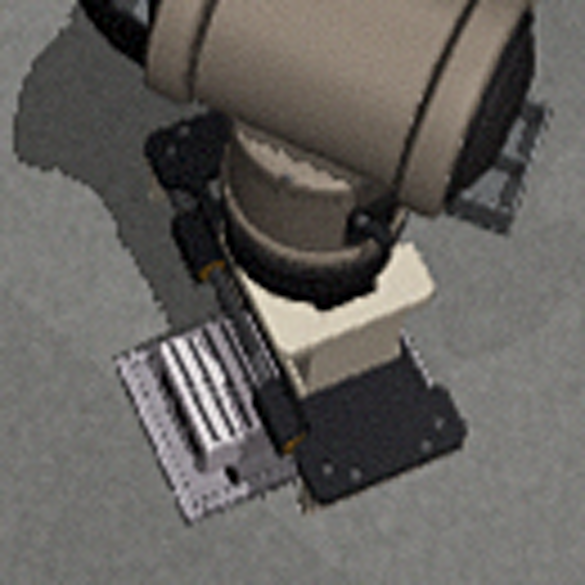

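```bash
python3 -m crank '{"xyz":[[0,0.3,0],[0,0.2,0],[0,0,0],[0,0.1,0],[0,0,0],[0,0,0]],"roll":[0,0,0,0,0,0]}'; python3 -m crank '{"xyz":[[0,0.1,0],[0,0,0],[0,0,0]],"roll":[0,0,0]}'; python3 -m crank '{"xyz":[[0,0.1,0],[0,0,0],[0,0,0]],"roll":[0,0,0]}'
```

```text
time: 31.9
tool_pos: [0.6198, 0.1767, -0.0118]
tool_rot: [-1.571, 0.0, 2.616]
contact_force: [-0.4, 0.4, -2.3]
opening: 0.0578
time: 32.2
tool_pos: [0.6197, 0.1767, -0.0128]
tool_rot: [-1.571, 0.0, 2.616]
contact_force: [-0.4, 0.5, -3.7]
opening: 0.0578
time: 32.5
tool_pos: [0.6199, 0.1767, -0.0137]
tool_rot: [-1.571, 0.0, 2.616]
contact_force: [1.1, 0.1, -3.5]
opening: 0.0578
```

```bash
python3 -m crank '{"xyz":[[0,0.1,0],[0,0,0],[0,0,0]],"roll":[0,0,0]}'
```

```text
time: 32.8
tool_pos: [0.6199, 0.1767, -0.0137]
tool_rot: [-1.571, 0.001, 2.616]
contact_force: [-2.6, -0.5, 5.8]
opening: 0.0575
```

```bash
python3 -m crank '{"xyz":[[0,-0.05,0],[0,0,0],[0,0,0],[0,0,0],[0,0,0],[0,0,0],[0,0,0],[0,-1,0],[0,-3,0],[0,-4,0],[0,-4,0],[0,-4,0],[0,-4,0],[2,-3,0],[3,0,0],[2,0,0],[0,0,0],[0,0,0]],"roll":[0,0,0,0,0,0,0,0,0,0,0,0,0,0,0,0,0,0]}' -1
python3 - <<'E'
from h import *
snap("wrist","w22")
print(robot.observe()["tool_pos"],robot.observe()["tool_rot"],robot.observe()["qpos"])
E
```

```text
time: 34.6
tool_pos: [0.5594, 0.2118, 0.2166]
tool_rot: [-1.571, 0.001, 2.617]
contact_force: [-0.6, -0.5, -0.1]
opening: 0.0919
[0.55981531 0.21148526 0.21620445] [-1.57127994e+00  1.06323007e-03  2.61619532e+00] [ 2.33408545e-01  4.66303551e-01  1.28055871e+00 -3.86676054e-04
  1.39362612e+00  2.32966989e+00]
```

View pics/w22.png

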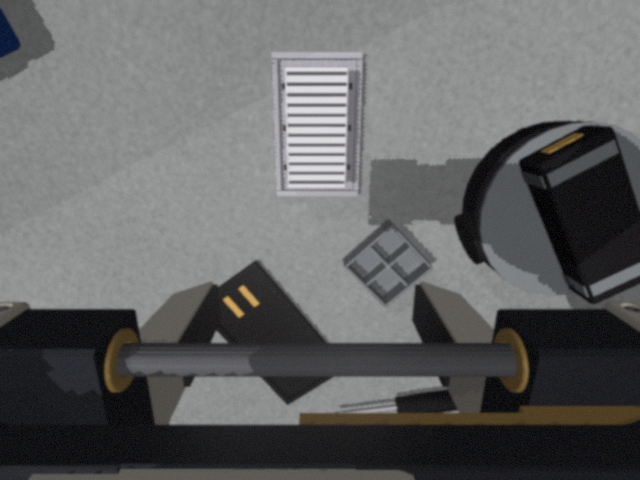

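```bash
python3 -m crank '{"xyz":[[0.2,0,1.2],[0.5,0,2.5],[0.5,0,3],[0.6,0,3],[0.6,0,3],[0.6,0,3],[0.6,0,3],[0.6,0,3],[0.4,0,3],[0.2,0,1.5],[0,0,0.8],[0,0,0],[0,0,0],[0,0,0],[0,0,0],[0,0,0],[0,0,0]],"roll":[0,0,0,0,0,0,0,0,0,0,0,-4,-8,-8,-7,-3,0]}'
python3 - <<'E'
from h import *
c=ld("w22")
quad("comp",c,[(285,67),(349,67),(347,189),(287,189)],0,0,1,.04)
quad("nest",c,[(272,53),(364,53),(360,194),(277,195)],0,0,1,.01)
print(robot.observe()["tool_pos"],robot.observe()["tool_rot"])
snap("wrist","w23");crop("pics/w23.png","pics/w23c.png",180,40,300,220,2.6)
E
```

```text
time: 36.35
tool_pos: [0.383, 0.002, 0.2158]
tool_rot: [-1.571, 0.0, 3.14]
contact_force: [-0.1, 0.3, -0.3]
opening: 0.0918
comp [0.6185 0.1772] len [0.057 0.11  0.059 0.11 ] yaw 149.9
nest [0.6195 0.1751] len [0.088 0.137 0.089 0.138] yaw 150.2
[0.38300008 0.00204193 0.21575022] [-1.57077359e+00  2.36632540e-04  3.13992993e+00]
```

View pics/w23c.png

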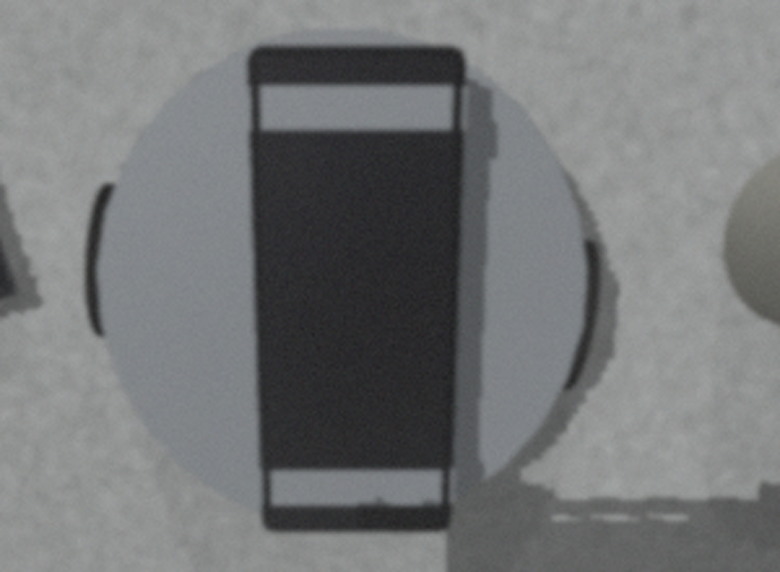

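Run:
```python
from h import *
o=robot.observe();T=o["tool_pos"];yaw=o["tool_rot"][2]
c=ld("w23");P=[(249,47),(465,47),(449,529),(264,529)]
quad("bat",c,P,180,40,2.6,.096)
m=np.mean([w(c,180+a/2.6,40+b/2.6,.096) for a,b in P],0);print(T,rel(m,T,yaw))
```

```text
bat [0.4331 0.0017] len [0.062 0.147 0.062 0.147] yaw 179.8
[0.38283052 0.0020983  0.21569743] [-0.0503  0.0002]
```

```bash
python3 -m crank '{"xyz":[[-1.7,0,0],[-2,0,0],[-1.3,0,0],[0,2,0],[0,3,0],[0,3.5,0],[0,3.5,0],[0,3,0],[0,1.7,0],[0,0.7,0],[0,0,0],[0,0,0]],"roll":[0,0,0,0,0,0,0,0,0,0,0,0]}'
python3 - <<'E'
from h import *
snap("side","s24");crop("pics/s24.png","pics/s24c.png",230,140,160,140,4)
E
```

```text
time: 37.6
tool_pos: [0.433, 0.0021, 0.0424]
tool_rot: [-1.571, 0.001, 3.14]
contact_force: [0.1, -0.1, 0.2]
opening: 0.0917
```

View pics/s24c.png

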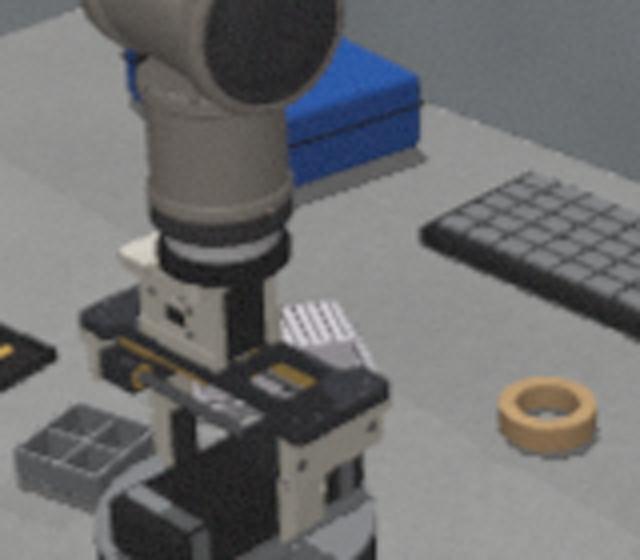

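```bash
python3 -m crank '{"xyz":[[0,0,0],[0,0,0],[0,0,0],[0,0,0],[0,0,0],[0,0,0],[0,0,0],[0,0,0],[0,-1,0],[0,-2,0],[0,-3,0],[0,-3,0],[0,-3,0],[0,-3,0],[0,-3,0],[0,-2,0],[0,0,0]],"roll":[0,0,0,0,0,0,0,0,0,0,0,0,0,0,0,0,0]}' 1 40
python3 -m crank '{"xyz":[[0.5,0,-1.4],[0.8,0,-2.6],[1,0,-3],[1,0,-3],[1,0,-3],[1,0,-3],[1,0,-3],[1,0,-3],[1,0,-3],[1,0,-3],[1,0,-3],[0.5,0,-1.6],[0.3,0,-0.8],[0,0,0],[0,0,0]],"roll":[0,0,0,0,0,0,0,0,0,0,0,0,-3,-3.8,0]}'
python3 - <<'E'
from h import *
print(robot.observe()["tool_pos"],robot.observe()["tool_rot"])
snap("wrist","w25")
E
```

```text
time: 39.35
tool_pos: [0.4331, 0.0022, 0.2439]
tool_rot: [-1.57, 0.004, 3.14]
contact_force: [-0.2, 0.2, -5.8]
opening: 0.0636
time: 40.85
tool_pos: [0.3206, 0.336, 0.2397]
tool_rot: [-1.569, -0.004, -3.023]
contact_force: [-0.1, 0.9, -6.1]
opening: 0.0637
[0.32058358 0.336028   0.23973384] [-1.56878101 -0.00356113 -3.02316049]
```

View pics/w25.png

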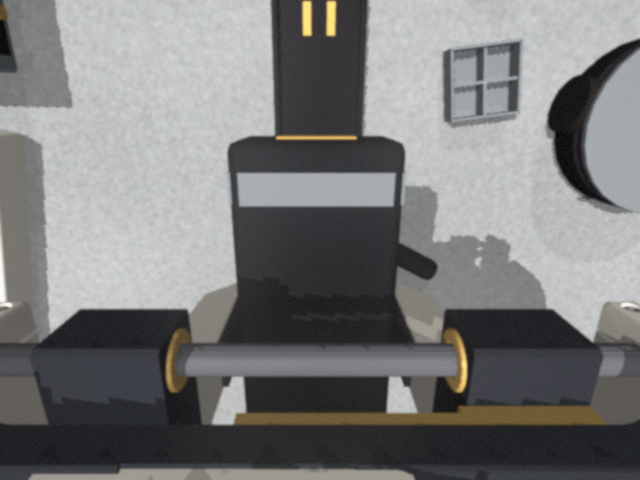

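Run:
```python
from h import *
crop("pics/w22.png","pics/w22c.png",190,240,160,180,4)
crop("pics/sc21.png","pics/sc21d.png",415,295,90,105,6)
```

```text
(no output)
```

View pics/w22c.png

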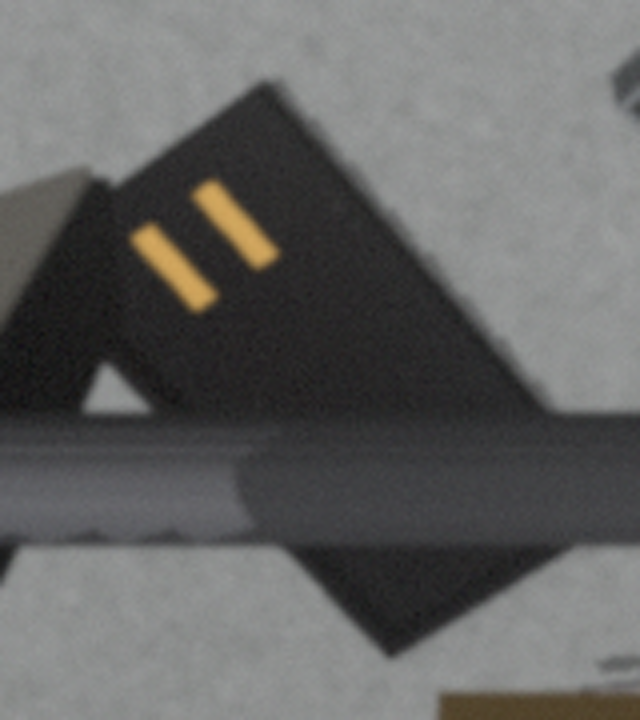

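```bash
python3 -m crank '{"xyz":[[1.5,-2,0],[1.5,-2,0],[1,-2,0],[0,-1,0],[0,0,0],[0,0,0]],"roll":[0,0,0,0,0,0]}'
python3 - <<'E'
from h import *
print(robot.observe()["tool_pos"],robot.observe()["tool_rot"])
snap("wrist","w26")
E
```

```text
time: 41.5
tool_pos: [0.2823, 0.3314, 0.3106]
tool_rot: [-1.57, -0.001, -3.026]
contact_force: [0.2, -0.2, -6.3]
opening: 0.0641
[0.2823265  0.33141628 0.31063132] [-1.56986563e+00 -1.01847684e-03 -3.02572890e+00]
```

View pics/w26.png

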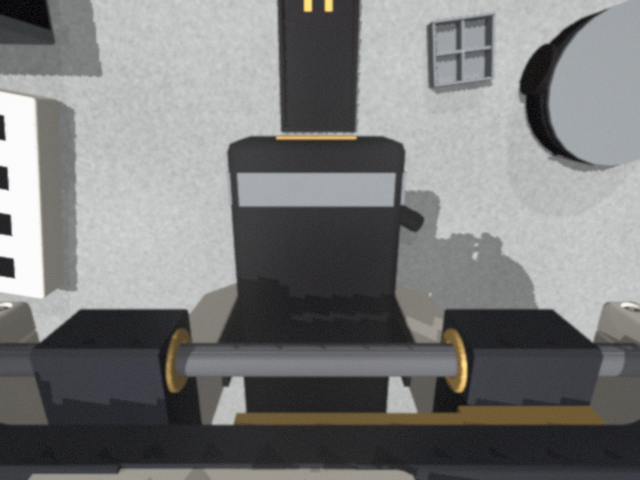

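Run:
```python
from h import *
o=robot.observe();T=o["tool_pos"];yaw=o["tool_rot"][2]
c=ld("w22");A=w(c,257.5,260,.01);C=w(c,287.5,404,.01);print("w22",A,C,(A+C)/2)
c=ld("w26")
a,b=w(c,281.5,131,.01),w(c,357,131,.01);print(rel(a,T,yaw),rel(b,T,yaw),np.linalg.norm(a-b))
print("far edges",[rel(w(c,u,5,.01),T,yaw) for u in (278.5,359)])
m=(a+b)/2;print("near mid",m, "centre", m[:2]-.09*np.array([np.cos(yaw),np.sin(yaw)]),yaw)
print("box front",[rel(w(c,u,v,T[2]+.054),T,yaw) for u,v in ((230,150),(404,150))])
for q in [((A+C)/2),(.4373,.3487)]: print(rel(q[:2],T,yaw))
c=ld("w25");print("w25 edges",[w(c,u,v,.01)[:2] for u,v in ((274,5),(368,5),(279,135),(362,135))])
```

```text
w22 [0.52895356 0.30711971 0.01      ] [0.3393975  0.38319904 0.01      ] [0.43417553 0.34515937 0.01      ]
[-0.0631 -0.0444] [-0.063   0.0509] 0.09521463619463863
far edges [array([-0.2021, -0.0436]), array([-0.202 ,  0.0485])]
near mid [0.34519553 0.33537572 0.01      ] centre [0.43459148 0.34578551] -3.0256688630606643
box front [array([-0.0726, -0.0309]), array([-0.0725,  0.0302])]
[-0.1526  0.0038]
[-0.1561  0.0007]
w25 edges [array([0.49866391, 0.39892   ]), array([0.50943774, 0.30768414]), array([0.37677115, 0.38348551]), array([0.38728012, 0.29436574])]
```

```bash
python3 -m crank '{"xyz":[[-1.5,0,0.1],[-3,0,0.1],[-3.5,0,0.1],[-3.5,0,0],[-2.5,1,0],[-1.3,2,0],[0,3,0],[0,3.5,0],[0,3.5,0],[0,3.5,0],[0,3.5,0],[0,3.5,0],[0,3,0],[0,2.5,0],[0,1.5,0],[0,0.7,0],[0,0,0],[0,0,0],[0,0,0]],"roll":[0,0,0,0,0,0,0,0,0,0,0,0,0,0,0,0,0,0,0]}'
python3 - <<'E'
from h import *
snap("side","s27");snap("scene","sc27")
crop("pics/sc27.png","pics/sc27c.png",390,270,130,130,4.5)
crop("pics/s27.png","pics/s27c.png",140,160,130,130,4.5)
E
```

```text
time: 43.45
tool_pos: [0.4353, 0.347, 0.0007]
tool_rot: [-1.572, 0.002, -3.025]
contact_force: [-0.3, -0.5, -5.3]
opening: 0.0635
```

View pics/sc27c.png

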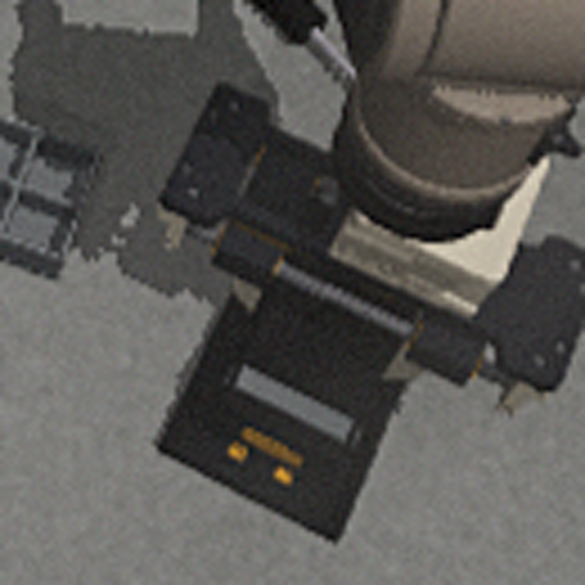

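View pics/s27c.png

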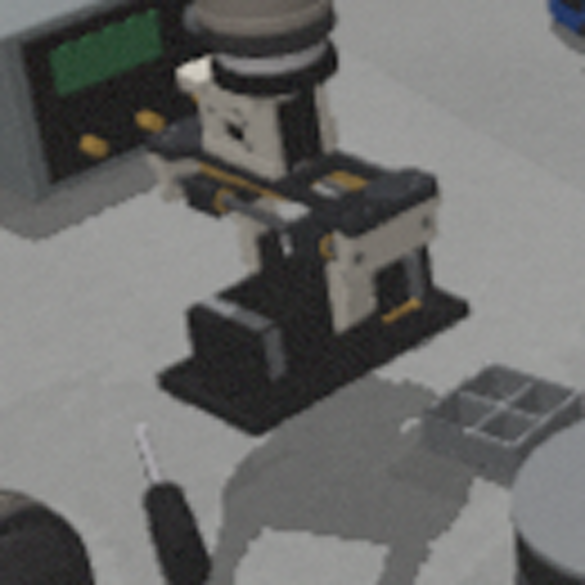

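```bash
python3 -m crank '{"xyz":[[0,0.4,0],[0,0.4,0],[0,0.2,0],[0,0.1,0],[0,0,0],[0,0,0]],"roll":[0,0,0,0,0,0]}'; python3 -m crank '{"xyz":[[0,0.1,0],[0,0,0],[0,0,0]],"roll":[0,0,0]}'; python3 -m crank '{"xyz":[[0,0.1,0],[0,0,0],[0,0,0]],"roll":[0,0,0]}'
```

```text
time: 44.15
tool_pos: [0.4345, 0.3466, -0.0113]
tool_rot: [-1.571, 0.0, -3.025]
contact_force: [-1.1, -0.7, -6.3]
opening: 0.0634
time: 44.45
tool_pos: [0.4344, 0.3466, -0.0122]
tool_rot: [-1.571, 0.0, -3.025]
contact_force: [0.4, 0.4, -6.3]
opening: 0.064
time: 44.75
tool_pos: [0.4344, 0.3466, -0.0133]
tool_rot: [-1.571, 0.0, -3.025]
contact_force: [-0.4, 0.2, -5.6]
opening: 0.0638
```

```bash
python3 -m crank '{"xyz":[[0,0.1,0],[0,0,0],[0,0,0]],"roll":[0,0,0]}'
```

```text
time: 45.05
tool_pos: [0.4345, 0.3467, -0.014]
tool_rot: [-1.571, 0.0, -3.025]
contact_force: [-1.1, -0.0, -1.7]
opening: 0.0638
```

```bash
python3 -m crank '{"xyz":[[0,0,0],[0,0,0],[0,0,0],[0,0,0],[0,0,0],[0,0,0],[0,0,0],[0,-1,0],[0,-3,0],[0,-4,0],[0,-4,0],[0,-4,0],[0,-4,0],[2,-4,0],[3,-2,0],[3,0,0],[2,0,0],[0,0,0],[0,0,0]],"roll":[0,0,0,0,0,0,0,0,0,0,0,0,0,0,0,0,0,0,0]}' -1
python3 - <<'E'
from h import *
snap("wrist","w28");snap("scene","sc28")
E
```

```text
time: 46.95
tool_pos: [0.3354, 0.3351, 0.2465]
tool_rot: [-1.571, 0.002, -3.024]
contact_force: [-0.5, -0.4, -0.1]
opening: 0.0919
```

View pics/w28.png

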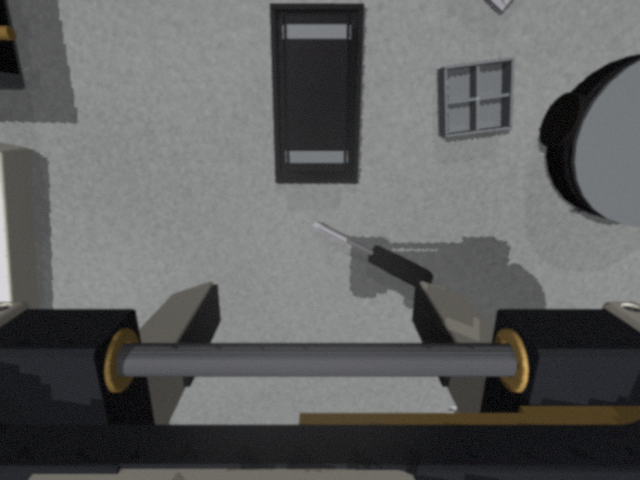

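View pics/sc28.png

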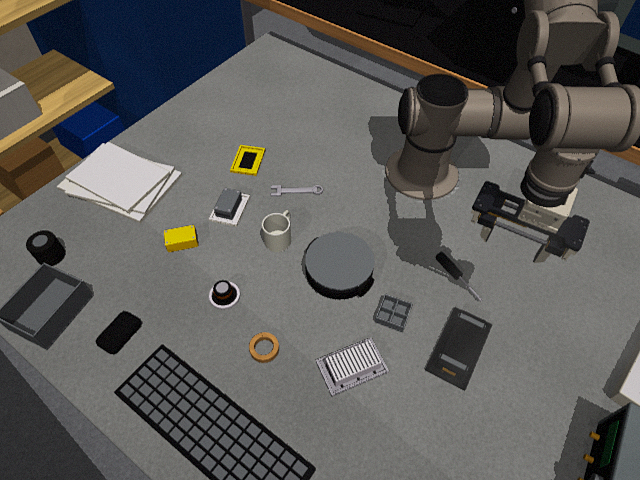

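Run:
```python
from h import *
c=ld("w28")
quad("nest",c,[(271,4),(363,4),(358,184),(277,184)],0,0,1,.01)
quad("bands",c,[(286,24),(349,24),(346,164),(288,164)],0,0,1,.04)
print(robot.observe()["contact_force"]); robot.hand_in()
```

```text
nest [0.4328 0.3463] len [0.092 0.18  0.093 0.18 ] yaw 6.900000000000006
bands [0.4341 0.3465] len [0.059 0.13  0.061 0.13 ] yaw 6.5
[ 0.40308508  0.01883446 -0.20003958]
the job is handed in; nothing more can be done
```

I moved all four modules off the deck in order (scanner, I/O box, computer, battery), set each in its own tray, and handed the job in at about 47 s.

**Final checks, from pictures taken after each release:**

| Module | Distance from tray centre | Misalignment |
|---|---|---|
| Scanner | about 0.1 mm | not applicable (round) |
| I/O box | judged by eye only, looked centred with room on every side | looked straight |
| Computer | about 2 mm | about 0.3° |
| Battery | about 1.3 mm | about 0.4° |

- The last scene picture shows all four modules upright in their trays. The mug and the yellow look-alikes appear where they started.
- At hand-in the gripper was open and about 0.2 m above the table, with near-zero force on the tool.

**Disagreements:**
- **Fingertips:** They sit about 28 mm above the reported TCP, in every camera I checked. I corrected all grasp and placing heights for this. Each module's measured contact with its tray floor came where that correction predicted.
- **Cameras:** The side camera disagreed with the other two by up to 9 mm, and the scene camera differed from the wrist by 2–5 mm. I used the wrist camera for the final positions.

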